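# Put the seasoning corner in order

### The arm

A 6-joint arm with a two-finger parallel gripper is mounted at the origin on the work surface. World frame = base frame: x ahead of the robot, y to its left, z up, the work surface at z = 0. Lengths are in m, angles in rad, forces in N, time in s.
With the tool pointing down it reaches from about 0.35 to 0.725 m from the base axis. Payload 6 kg.
Tool frame: the origin (TCP) lies at the very end of the fingers, on their centre line; the grasp point (between the pads) lies 19 mm behind it (env.hold_point_z is the distance from the TCP to the grasp point, in m); z points along the fingers, y is the line along which they close (so a half turn about z gives the same grasp; the last joint's range is limited). The gripper opens to 85 mm and grips with 20 to 120 N. Pads are 22 mm wide; open, the fingers measure 114 mm over their backs; the gripper's body (76 mm by 85 mm) begins 54 mm behind the grasp point. The pads swing forward as they close: fully open they stand 13 mm farther back than shut.
Start: joints at [1.552, 0.04, 0.085, 0, -1.615, -0.334], TCP at [0.207, 0.563, 0.204] pointing down, gripper open.
Joint ranges: [-2.56, 2.56], [-1.29, 2.01], [-1.08, 1.49], [-3.29, 1.98], [-2.81, -0.18], [-2.99, 2.99]. Speed limits (rad/s): [2.57, 2.57, 3.01, 3.14, 3.14, 3.14].

### API

Orientations are given as a unit quaternion [x, y, z, w].
In Python, from workcell import env gives the robot as it stands.
- The arm moves only by the tool arm_command, never from a script. Its argument "deltas" is text: rows parted by semicolons, each of 5 numbers parted by spaces: the shift along the tool's x, y, z in cm, then the turn about the tool's z in rad, then the finger opening in cm, from 0 to 8.54. In form: tx ty tz spin claw; .... A call has 1 to 10 rows; each row is the pose to reach, as a shift and turn from the pose commanded when the call began, along the tool's axes at that moment; what a row does not reach only later rows make up. A row lasts 1/8 s, in which the tool goes at most 62.5 mm and 10.7 degrees, less where a joint would pass 70% of its speed; a pose out of reach is approached as far as the arm can. A call with a gripper value outside its range is refused whole. The fingers move at their own pace and stop on an object; "force" is the grip in N (left out, the last holds). Time passes only in rows, so rows that repeat a pose let the fingers close. It gives the time, the measured TCP pose, the force, the opening and the grip force at its end, in the units of the state.
- env.sense(): the state, without advancing time (a new reading comes with each control period).
- env.get_image(name): name is "scene" or "side" or "wrist"; returns the picture (480x640x3 uint8, red, green, blue); there is no depth.
- env.camera_info(name): a dict with "intrinsics" (3x3 intrinsics, pixels), "D" ([k1, k2, p1, p2, k3] as OpenCV has them; the pictures are not rectified), "R" (3x3) and "t" (3): a world point X has camera coordinates R X + t; the wrist camera has in their place "hand_eye" (4x4, takes a point from camera to tool coordinates, whose origin is the TCP and whose axes are the flange's). Camera axes: x right, y down, z forward; pixel columns grow to the right and rows downward; lengths in m; the calibration is good to about 2 mm. A picture is of the moment at which its call begins: read the wrist's pose just before it. camera_info takes no time and is no camera call.
- env.sign_off(): hands the job in; it is judged then, once.
Trained networks look in the newest picture that a camera, given by its name, has taken for a name from the list of things; names that differ only in an ending like _2 or _b are one class to them, and where a whole thing is asked for, a point or a joint stands for the part that bears it (a point fixed in the world has none). Each returns a list of dicts, best first, with "conf" (0 to 1); they miss things now and then, are a little off and sometimes report something else, mostly with a low value. They report only what shows in the picture. A call takes as long as a camera call. They do not tell look-alikes from the thing itself.
- env.find_in(camera, label): "box" ([left, top, right, bottom] in pixels, round what is visible of it).
The state is a dict: "time_s": time; "joint_positions": joint angles; "joint_velocities": joint speeds; "effort": joint torques, N m; "position": TCP position; "eef_rot": TCP orientation; "force": force on the tool from outside, world axes, zero at the start; "moment": the same for the moment, N m; "width": finger opening in m; "finger_force": force on a finger pad.
Only numpy, scipy, OpenCV 4.12 (cv2) and the standard library are available. Lean on these libraries where they do the work, as an engineer would, in place of code of your own. Each camera call takes 0.05 s, during which the arm holds its last target. There are 200 camera calls.

### The job

Put the seasoning corner back in order: set the red-lidded tin upright on the upper end of the sloped rack and slide it down until it rests against the back stop, then set the yellow-lidded tin on the upper end and slide it down until it rests against the red one. Stand the blue crock on the cork spot in the middle of the wooden board, between the carafe and the spoon rest, and put the wooden lid squarely on top of the crock, knob up. Do not shift the carafe or the spoon rest.

Things in the scene. Friction and masses are not known exactly. Their poses are not given: they have to be found in the camera images.
- red_tin: Round steel spice tin with a red lid, 48 mm diameter, 62 mm tall, straight sides, about 0.12 kg, loose. Origin at the centre of its underside, z up its axis. Starts upright on the counter. Home in the rack it stands square to the sloping floor, its underside centre 24 mm up the slope from the stop.
- yellow_tin: The same tin (48 mm diameter, 62 mm tall, about 0.12 kg) with a yellow lid. Origin at the centre of its underside, z up its axis. Starts upright on the counter. Home in the rack it stands square to the sloping floor, its underside centre 72 mm up the slope from the stop.
- crock: Open blue ceramic salt crock, loose and empty: straight cylinder of 56 mm outside diameter, 65 mm tall, wall 5 mm, about 0.25 kg. Origin at the centre of its underside, z up. Starts upright on the counter without its lid.
- lid: Light wooden lid of the crock, loose: flat disc of 68 mm diameter, 8 mm thick, flat underneath (no plug), with an upright cylindrical knob of 20 mm diameter at its centre that reaches from 8 to 34 mm above the underside. About 0.06 kg. Origin at the centre of its underside, z up. Starts flat on the counter, knob up.
- rack: Fixed one-lane rack, blue sides. Floor slopes down 0.26 rad towards own +x (away from robot) to a dark back stop, 50 mm high, square to the floor; high end open. Origin on the counter, own z vertical, y across the lane. Floor meets stop face at (45, 0, 12) mm and rises 170 mm along the slope to (-119, 0, 56) mm. Lane 56 mm wide; side walls 12 mm high, 4 thick. Friction holds a tin: push it low down.
- board: Fixed dark wooden board, 130 mm (own x) by 370 mm (own y), 18 mm thick, with a flush pale cork spot of 62 mm diameter at its centre. Origin at the centre of its underside, on the counter, below the cork spot; z up. The carafe stands 130 mm from the centre at one end and the spoon rest 130 mm from it at the other; which is which varies.
- carafe: Stoppered glass carafe, loose, about 0.6 kg, 190 mm tall, 84 mm diameter at its widest (60 mm up), neck 44 to 48 mm. Stands on the board. Origin at the centre of its underside. Leave it where it is.
- spoon_rest: White ceramic spoon rest, loose, about 0.2 kg: round dish of 88 mm diameter, 14 mm high, with a short lug reaching 65 mm from its centre. Lies on the board. Origin at the centre of its underside. Leave it where it is.
- bin: Fixed grey bin with a closed hinged lid, 168 mm by 158 mm, 193 mm tall, standing to the left of the work (+y). Origin at the centre of its underside. Only in the way.
Mind the look-alikes: they are no part of the job. Leave any purple look-alike of the lid alone. What is shaped like the yellow_tin but green is not meant.

How it is judged:
On the way, in this order (a step that is already met when the one before it is completed fails the run):
1. the red tin is set on the slope at least 20 mm short of its home (x of red_tin in the frame of rack between -0.125 and 0.0018 m and y of red_tin in the frame of rack between -0.015 and 0.015 m and contact force between red_tin and rack above 0.1 N), for 0.05 s.
2. the red tin rests square on the slope against the back stop (angle between red_tin's own z axis and vertical between 0.18 and 0.34 rad and angle between the z axis of red_tin and the y axis of rack, either way round above 1.48 rad and y of red_tin in the frame of rack between -0.009 and 0.009 m and x of red_tin in the frame of rack between 0.0158 and 0.03 m and z of red_tin in the frame of rack between 0.01 and 0.026 m), for 0.2 s.
3. the yellow tin is set on the slope at least 20 mm short of its home (x of yellow_tin in the frame of rack between -0.125 and -0.045 m and y of yellow_tin in the frame of rack between -0.015 and 0.015 m and contact force between yellow_tin and rack above 0.1 N), for 0.05 s.
4. the yellow tin rests square on the slope against the red tin (all of step 2 and angle between yellow_tin's own z axis and vertical between 0.18 and 0.34 rad and angle between the z axis of yellow_tin and the y axis of rack, either way round above 1.48 rad and y of yellow_tin in the frame of rack between -0.009 and 0.009 m and x of yellow_tin in the frame of rack between -0.036 and -0.018 m and z of yellow_tin in the frame of rack between 0.022 and 0.04 m and distance between red_tin and yellow_tin below 0.054 m), for 0.2 s.
At the end, for the whole second after the job is handed in: Red tin square on the slope within 6 mm of the stop; yellow tin square on the slope, uphill, within 6 mm of the red; crock upright on the board within 15 mm of the cork spot's middle; lid flat on the crock, knob up, within 8 mm of centre; all released and at rest (all of step 4 and horizontal distance between crock and board below 0.015 m and angle between each of crock, lid's own z axis and vertical below 0.06 rad and z of crock in the frame of board between 0.014 and 0.022 m and horizontal distance between lid and crock below 0.008 m and z of lid in the frame of crock between 0.061 and 0.069 m and linear speed of each of red_tin, yellow_tin, crock, lid below 0.01 m/s and angular speed of each of red_tin, yellow_tin, crock, lid below 0.1 rad/s); the robot touches nothing.
It fails at once if the carafe is shifted by more than 15 mm (distance of carafe from where it was at the start of the episode above 0.015 m).
It fails at once if the spoon rest is shifted by more than 15 mm (distance of spoon_rest from where it was at the start of the episode above 0.015 m).
It also fails if it takes over 136 s, if anything falls off the work surface, if the arm or the gripper's body presses on something with over 40 N, if the wrist force passes 120 N, or if a joint passes its speed limit or range.

## Working session

There is one attempt and no reset: what is moved stays moved. The work goes in short steps, Python scripts to look and compute and a tool call to move; the robot and the scene stay as the last step left them, time stands still between calls to the robot, and variables do not carry over. Pictures are saved under pics/ and viewed, at most 14 in all, crops included, and the job is handed in when it is done.

Besides the shell and the picture viewer there is one more tool, called after ">>>" as name(argument=value, ...), one argument or row to a line, values as JSON. arm_command: Moves the arm, as the interface text tells. Its arguments: {"type":"object","properties":{"deltas":{"type":"string"},"force":{"type":"number"}},"required":["deltas"]}

```bash
mkdir -p pics; ls; cat > h.py <<'E'
import numpy as np, cv2
from workcell import env
from scipy.spatial.transform import Rotation as Rn
def snap(c,f=None):
    im=env.get_image(c)
    if f: cv2.imwrite('pics/'+f,im[:,:,::-1])
    return im
def cam(c):
    i=env.camera_info(c); K=np.array(i['intrinsics']);D=np.array(i['D'],float)
    if 'R' in i: return K,D,np.array(i['R']),np.array(i['t'])
    s=env.sense(); T=np.eye(4);T[:3,:3]=Rn.from_quat(s['eef_rot']).as_matrix();T[:3,3]=s['position']
    M=np.linalg.inv(T@np.array(i['hand_eye'])); return K,D,M[:3,:3],M[:3,3]
def ray(c,uv):
    K,D,R,t=c; p=cv2.undistortPoints(np.array([[uv]],float),K,D)[0,0]
    return -R.T@t, R.T@np.array([p[0],p[1],1])
def onz(c,uv,z):
    o,d=ray(c,uv); return (o+d*(z-o[2])/d[2])[:2]
def proj(c,X):
    K,D,R,t=c; return cv2.projectPoints(np.array(X,float).reshape(-1,1,3),cv2.Rodrigues(R)[0],t,K,D)[0][:,0]
E
python3 - <<'E'
from h import *
for c in ['scene','side','wrist']:
    snap(c,c+'0.png'); k=cam(c); print(c,np.round(-k[2].T@k[3],3),np.round(k[2][2],2))
    for n in ['red_tin','yellow_tin','crock','lid','rack','board','carafe','spoon_rest','bin']:
        print(c,n,[(np.round(d['box']).tolist(),round(d['conf'],2)) for d in env.find_in(c,n)][:4])
s=env.sense(); print(s['time_s'],s['position'],s['eef_rot'])
E
```

```text
pics
scene [1.356 0.985 0.801] [-0.62 -0.59 -0.52]
scene red_tin [([372.0, 248.0, 393.0, 278.0], 0.56)]
scene yellow_tin [([263.0, 182.0, 277.0, 202.0], 0.89), ([238.0, 193.0, 257.0, 215.0], 0.8)]
scene crock [([280.0, 214.0, 286.0, 239.0], 0.63)]
scene lid [([308.0, 246.0, 332.0, 263.0], 0.7), ([366.0, 238.0, 390.0, 257.0], 0.67)]
scene rack [([166.0, 202.0, 240.0, 249.0], 0.77)]
scene board [([241.0, 268.0, 374.0, 367.0], 0.61)]
scene carafe [([254.0, 204.0, 291.0, 288.0], 0.82)]
scene spoon_rest [([319.0, 316.0, 364.0, 342.0], 0.97)]
scene bin [([397.0, 251.0, 513.0, 385.0], 0.71), ([317.0, 315.0, 364.0, 345.0], 0.56)]
side [ 0.154 -0.641  0.975] [ 0.23  0.62 -0.75]
side red_tin [([264.0, 197.0, 283.0, 231.0], 0.98)]
side yellow_tin [([301.0, 431.0, 333.0, 476.0], 0.81), ([355.0, 414.0, 386.0, 458.0], 0.73)]
side crock [([337.0, 311.0, 368.0, 354.0], 0.9)]
side lid [([304.0, 265.0, 335.0, 291.0], 0.7), ([229.0, 243.0, 259.0, 271.0], 0.65), ([340.0, 152.0, 435.0, 277.0], 0.39)]
side rack [([410.0, 345.0, 522.0, 408.0], 0.74), ([378.0, 174.0, 425.0, 261.0], 0.52)]
side board [([338.0, 149.0, 436.0, 276.0], 0.65), ([303.0, 268.0, 337.0, 294.0], 0.35)]
side carafe [([377.0, 173.0, 424.0, 261.0], 0.82)]
side spoon_rest [([343.0, 152.0, 386.0, 177.0], 0.73)]
side bin [([247.0, 48.0, 334.0, 158.0], 0.95)]
wrist [0.284 0.535 0.374] [-0.3   0.11 -0.95]
wrist red_tin []
wrist yellow_tin []
wrist crock []
wrist lid []
wrist rack []
wrist board []
wrist carafe []
wrist spoon_rest []
wrist bin []
1.5 [0.20728192 0.56301332 0.20365719] [ 9.84483353e-01 -1.75477983e-01  1.97983747e-07  7.04832414e-05]
```

```bash
python3 - <<'E'
import cv2
a=cv2.imread('pics/scene0.png')[170:380,150:520]; b=cv2.imread('pics/side0.png')[40:480,215:535]
cv2.imwrite('pics/s2.png',cv2.resize(a,None,fx=2.1,fy=2.1,interpolation=2)); cv2.imwrite('pics/d2.png',cv2.resize(b,None,fx=1.36,fy=1.36,interpolation=2))
E
```

```text
(no output)
```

View pics/s2.png

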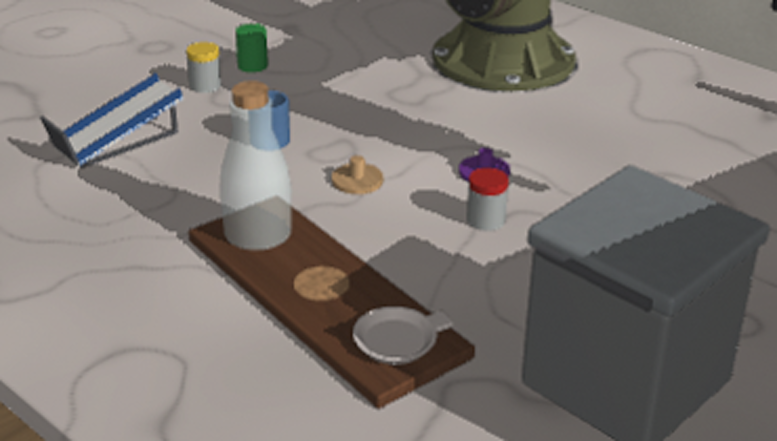

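View pics/d2.png

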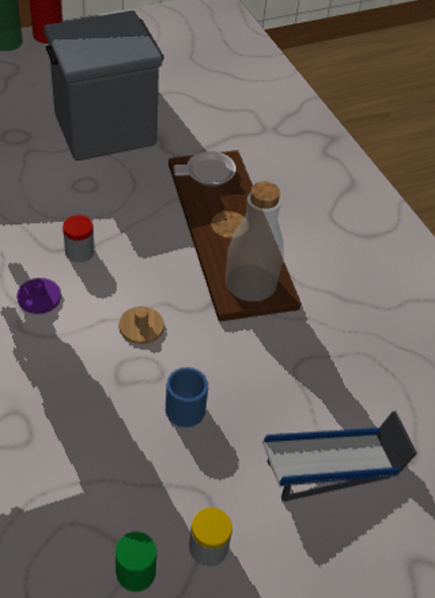

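The two views agree. Wooden lid: side (320,278), scene (320,254); the purple look-alike is at side (244,257) and left alone. Yellow tin: side (370,436), scene (247,204). The green tin at side (317,453) is not meant, since the task's tin has a yellow lid. The red tin is at side (273,214) and the crock at side (352,332). The carafe is at the −y end of the board and the spoon rest at the +y end.

```bash
cat > fit.py <<'E'
from h import *
from scipy.optimize import least_squares
def cyl(r,h,z0=0):
    a=np.linspace(0,2*np.pi,40); return np.vstack([np.c_[r*np.cos(a),r*np.sin(a),0*a+z] for z in (z0,z0+h)])
def fit(P,obs,x0,yaw=False):
    """obs: list of (cam, box)"""
    def tr(p):
        c,s=np.cos(p[2]),np.sin(p[2]); return P@np.array([[c,s,0],[-s,c,0],[0,0,1]])+[p[0],p[1],0]
    def f(p):
        if not yaw: p=[*p,0]
        r=[]
        for c,b in obs:
            q=proj(c,tr(p)); e=np.r_[q.min(0),q.max(0)]-b; r+=[e[i] for i in range(4) if np.isfinite(e[i])]
        return np.array(r)
    s=least_squares(f,x0,loss='soft_l1'); return s.x,np.round(f(s.x),1)
t=.26; u=np.array([-np.cos(t),0,np.sin(t)]); n=np.array([np.sin(t),0,np.cos(t)]); o=np.array([.045,0,.012])
rackP=np.array([o+u*a+n*h+[0,y,0] for y in(-.032,.032) for a,h in((0,0),(0,.05),(.17,0),(.17,.012),(-.004,.05),(-.004,0))]+[[-.1,y,0] for y in(-.032,.032)])
E
python3 - <<'E'
from fit import *
S,D=cam('scene'),cam('side')
N=np.nan
T=cyl(.024,.062)
L=np.vstack([cyl(.034,.008),cyl(.01,.026,.008)])
for nm,P,a,b in [('red',T,[372,248,393,278],[264,197,283,231]),('yel',T,[238,193,257,215],[355,414,386,458]),('grn',T,[263,182,277,202],[301,431,333,476]),
 ('crock',cyl(.028,.065),[N,214,286,239],[337,311,368,354]),('lid',L,[308,246,332,263],[304,265,335,291]),('purple',L,[366,238,390,257],[229,243,259,271])]:
    print(nm,*fit(P,[(S,a),(D,b)],[.45,0]))
B=np.array([[x,y,z] for x in(-.065,.065) for y in(-.185,.185) for z in(0,.018)])
print('board',*fit(B,[(S,[241,268,374,367]),(D,[338,149,436,276])],[.6,.1,0],True))
print('spot',onz(S,(150+321/2.1,170+283/2.1),.018))
print('car',*fit(np.vstack([cyl(.042,.001,.06),cyl(.022,.19)]),[(S,[254,204,291,288]),(D,[377,173,424,261])],[.6,0]))
for y0 in(-.3,.3): print('rack',*fit(rackP,[(S,[166,202,240,249]),(D,[410,345,522,408])],[.5,-.3,y0],True))
c=lambda x,y:(215+x/1.36,40+y/1.36)
print('rack rails top', [onz(D,c(*p),z).round(3) for p,z in(((281,482),.067),((265,438),.067),((398,470),.024),((378,430),.024))])
print('bin',onz(S,(150+649/2.1,170+437/2.1),0),onz(D,c(78,158),0))
E
```

```text
red [0.37642979 0.26548186] [ 0.2  1.  -0.7  1.4 -4.  -0.3  0.5  1.5]
yel [ 0.38172392 -0.27085552] [-0.2 -4.  -2.4 -1.4 -0.9 -0.6  0.3 -0.1]
grn [ 0.28979671 -0.26956449] [-2.5 -1.6 -0.6  2.2  0.1 -0.3 -1.1  0. ]
crock [ 0.42827897 -0.07751048] [-2.1  1.1  2.1 -0.2 -0.8  0.8  1.4]
lid [0.42320793 0.08840636] [-0.6 -2.2  0.3 -0.  -1.1 -2.1  1.1  0.3]
purple [0.29280042 0.1888159 ] [ 0.2  1.1  1.   1.  -0.7  1.3  2.2  0.4]
board [ 0.62730214  0.22872924 -0.17432161] [-1.4 -6.1  1.9 -0.7  1.7 -0.3 -0.3 -0.5]
spot [0.62729734 0.22898203]
car [0.60008045 0.09824757] [ 2.1  9.5 -0.8  1.4  1.6  6.8 -4.4  0.1]
rack [ 0.60554057 -0.22974689 -0.16535253] [ 1.8  2.4 -3.6 -2.2 -0.7 -0.2  0.7 -0. ]
rack [ 0.60554057 -0.22974689 -0.16535252] [ 1.8  2.4 -3.6 -2.2 -0.7 -0.2  0.7 -0. ]
rack rails top [array([ 0.481, -0.248]), array([ 0.489, -0.186]), array([ 0.646, -0.264]), array([ 0.652, -0.203])]
bin [0.56567059 0.61259959] [0.44291227 0.48884571]
```

```bash
cat >> h.py <<'E'
def psi(s): 
    x=Rn.from_quat(s['eef_rot']).as_matrix()[:,0]; return np.arctan2(x[1],x[0])
def go(x,y,z,p=None,s=None):
    s=s or env.sense(); R=Rn.from_quat(s['eef_rot']).as_matrix(); d=R.T@(np.array([x,y,z])-s['position'])*100
    q=psi(s); sp=0 if p is None else -((p-q+np.pi)%(2*np.pi)-np.pi)
    print('delta',np.round(d,2),'spin',round(sp,3),'rows',round(np.linalg.norm(d)/6.25,1))
E
python3 - <<'E'
from h import *
go(.50,-.205,.28,-.15)
E
```

```text
delta [54.   61.96 -7.62] spin -0.203 rows 13.2
```

>>> arm_command(
  deltas="54 62 -7.6 -0.2 8.5;54 62 -7.6 -0.2 8.5;54 62 -7.6 -0.2 8.5;54 62 -7.6 -0.2 8.5;54 62 -7.6 -0.2 8.5;54 62 -7.6 -0.2 8.5;54 62 -7.6 -0.2 8.5;54 62 -7.6 -0.2 8.5;54 62 -7.6 -0.2 8.5;54 62 -7.6 -0.2 8.5",
)

```text
time_s: 2.75
position: [0.429, -0.0207, 0.262]
eef_rot: [0.997, -0.076, 0.001, -0.0]
force: [1.3, 1.1, 0.2]
width: 0.0849
finger_force: 0.0
```

```bash
python3 - <<'E'
from h import *
go(.50,-.205,.28,-.15); print(env.sense()['joint_positions'])
E
```

```text
delta [ 9.82 17.14 -1.8 ] spin -0.003 rows 3.2
[ 4.27160571e-01 -4.06192487e-01 -1.95945966e-01  9.07294123e-05
 -1.77930093e+00  9.91127703e-01]
```

>>> arm_command(
  deltas="9.8 17.1 -1.8 0 8.5;9.8 17.1 -1.8 0 8.5;9.8 17.1 -1.8 0 8.5;9.8 17.1 -1.8 0 8.5;9.8 17.1 -1.8 0 8.5;9.8 17.1 -1.8 0 8.5",
)

```text
time_s: 3.5
position: [0.4994, -0.2014, 0.2797]
eef_rot: [0.997, -0.076, 0.0, -0.0]
force: [0.5, 0.4, -0.4]
width: 0.0849
finger_force: 0.0
```

```bash
python3 - <<'E'
from h import *
s=env.sense();print(s['position'],psi(s))
c=cam('wrist');im=snap('wrist','w1.png')
for n in ['rack','yellow_tin']: print(n,env.find_in('wrist',n)[:3])
import fit
p=[.6055,-.2297,-.165]
cs,sn=np.cos(p[2]),np.sin(p[2])
Q=proj(c,fit.rackP@np.array([[cs,sn,0],[-sn,cs,0],[0,0,1]])+[p[0],p[1],0]);print(Q.round())
E
```

```text
[ 0.4994456  -0.20139223  0.27971671] -0.15133833037236183
rack [{'box': [286.6, 0.0, 365.1, 202.4], 'conf': 0.73}]
yellow_tin [{'box': [377.8, 321.3, 423.8, 388.9], 'conf': 0.74}, {'box': [367.1, 249.2, 420.5, 314.0], 'conf': 0.71}, {'box': [0.0, 83.6, 49.1, 174.3], 'conf': 0.47}]
[[364.  24.]
 [371.  -3.]
 [361. 200.]
 [362. 200.]
 [371.  -8.]
 [364.  19.]
 [297.  22.]
 [295.  -4.]
 [295. 199.]
 [294. 199.]
 [295.  -9.]
 [297.  18.]
 [357. 171.]
 [298. 170.]]
```

View pics/w1.png

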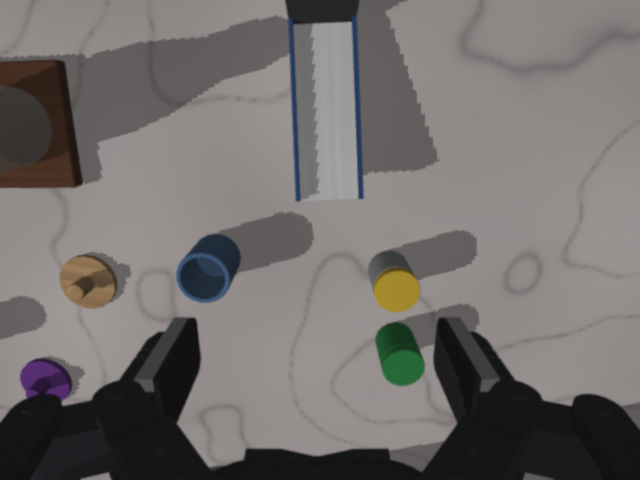

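Wrist view: rack rails run from (292,20)–(298,200) on the left and (355,18)–(361,198) on the right. The crock is at (208,268), the yellow tin at (395,282), the green one at (400,353) and the wooden lid at (88,281). Next I refine the rack from the blue rail pixels.

```bash
python3 - <<'E'
from fit import *
c=cam('wrist');im=cv2.cvtColor(cv2.imread('pics/w1.png'),cv2.COLOR_BGR2HSV)
m=cv2.inRange(im,(100,90,30),(130,255,255)); m[:, :270]=0;m[:,390:]=0;m[215:]=0
ys,xs=np.nonzero(m); L=xs<328
print(ys[L].min(),ys[L].max(),ys[~L].min(),ys[~L].max())
lines=[]
for sel in(L,~L):
    k=sel&(ys>30)&(ys<195); rows=np.unique(ys[k]); mid=np.array([[ (xs[k&(ys==r)].min()+xs[k&(ys==r)].max())/2,r] for r in rows]); lines.append(mid)
    q=np.polyfit(mid[:,1],mid[:,0],1);print(q,np.polyval(q,[30,195]), np.mean([(ys==r)[k].sum() for r in rows]))
def W(p,P):
    cs,sn=np.cos(p[2]),np.sin(p[2]);return proj(c,P@np.array([[cs,sn,0],[-sn,cs,0],[0,0,1]])+[p[0],p[1],0])
def f(p):
    r=[]
    for y,mid in zip((.03,-.03),lines):
        P=np.array([o+u*a+n*.010+[0,y,0] for a in np.linspace(0,.17,30)]); q=W(p,P); q=q[np.argsort(q[:,1])]
        r.append((np.interp(mid[::8,1],q[:,1],q[:,0])-mid[::8,0]))
        r.append([3*(q[:,1].max()-(ys[L] if y>0 else ys[~L]).max())])
    return np.concatenate(r)
s=least_squares(f,[.605,-.23,-.15]);print(s.x,np.abs(s.fun).max(),s.fun[[-1]])
# objects on the counter via wrist
S,D=cam('scene'),cam('side');N=np.nan
print('yel',*fit(cyl(.024,.062),[(c,[367.1,249.2,420.5,314]),(D,[355,414,386,458])],[.38,-.27]))
h=cv2.inRange(im,(0,0,0),(0,0,0))
p=s.x
for a in(.10,.07,.024,.072):
    X=o+u*a; print(a,(p[0]+X[0]*np.cos(p[2])).round(4),(p[1]+X[0]*np.sin(p[2])).round(4),X[2].round(4))
E
```

```text
18 200 15 197
[4.10723273e-02 2.89418997e+02] [290.65116714 297.42810115] 3.408536585365854
[3.68907540e-02 3.53523571e+02] [354.63029328 360.71726769] 4.067073170731708
[ 0.60737657 -0.22408403 -0.1083213 ] 0.6352362958615458 [0.63202818]
yel [ 0.38239888 -0.26790951] [ 0.8  0.6  0.8 -1.2 -1.2 -2.4 -0.1 -1.9]
0.1 0.556 -0.2185 0.0377
0.07 0.5849 -0.2216 0.03
0.024 0.6291 -0.2264 0.0182
0.072 0.5829 -0.2214 0.0305
```

```bash
python3 - <<'E'
from h import *
go(.376,.265,.2,-.108)
E
```

```text
delta [-19.23 -44.25   7.97] spin -0.043 rows 7.8
```

>>> arm_command(
  deltas="-19.2 -44.2 8 -0.04 8.5;-19.2 -44.2 8 -0.04 8.5;-19.2 -44.2 8 -0.04 8.5;-19.2 -44.2 8 -0.04 8.5;-19.2 -44.2 8 -0.04 8.5;-19.2 -44.2 8 -0.04 8.5;-19.2 -44.2 8 -0.04 8.5;-19.2 -44.2 8 -0.04 8.5;-19.2 -44.2 8 -0.04 8.5;-19.2 -44.2 8 -0.04 8.5",
)

```text
time_s: 4.9
position: [0.3767, 0.2637, 0.1997]
eef_rot: [0.998, -0.056, 0.0, -0.0]
force: [-0.5, 0.5, 0.2]
width: 0.0846
finger_force: 0.0
```

```bash
python3 - <<'E'
from fit import *
s=env.sense();print(s['position'],psi(s))
c=cam('wrist');im=snap('wrist','w2.png')
r=env.find_in('wrist','red_tin');print(r)
hs=cv2.cvtColor(im,cv2.COLOR_RGB2HSV);m=cv2.inRange(hs,(0,120,60),(8,255,255))|cv2.inRange(hs,(172,120,60),(180,255,255))
print(cv2.boundingRect(m),cv2.moments(m,True)['m00'])
b=r[0]['box'];print(fit(cyl(.024,.062),[(c,b)],[.376,.265]))
E
```

```text
[0.3767088  0.26372559 0.19967014] -0.11120162050709707
[{'box': [285.1, 172.0, 348.0, 244.3], 'conf': 0.79}]
(284, 178, 61, 62) 2919.0
(array([0.37440803, 0.26470077]), array([ 0.2, -0.8, -0.2,  0.7]))
```

View pics/w2.png

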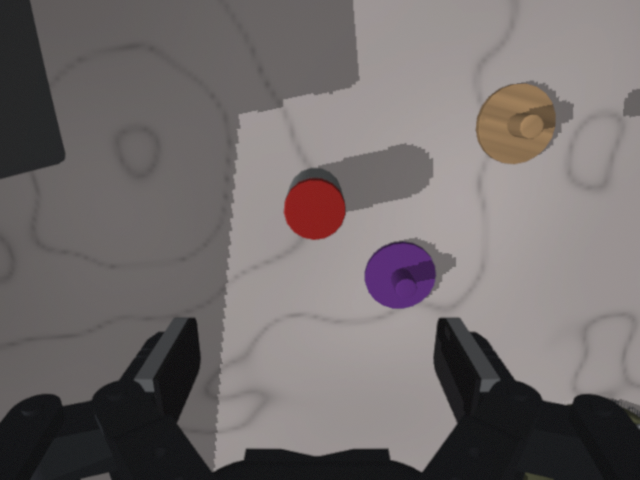

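```bash
python3 - <<'E'
from h import *
go(.3745,.2645,.026,-.108)
E
```

```text
delta [-0.31 -0.1  17.39] spin -0.005 rows 2.8
```

>>> arm_command(
  deltas="-0.3 -0.1 9 0 8.5;-0.3 -0.1 14 0 8.5;-0.3 -0.1 17.4 0 8.5;-0.3 -0.1 17.4 0 8.5;-0.3 -0.1 17.4 0 4.0;-0.3 -0.1 17.4 0 4.0;-0.3 -0.1 17.4 0 4.0;-0.3 -0.1 17.4 0 4.0;-0.3 -0.1 17.4 0 4.0;-0.3 -0.1 17.4 0 4.0",
  force=30,
)

```text
time_s: 6.25
position: [0.3754, 0.266, 0.0283]
eef_rot: [0.998, -0.056, 0.002, -0.001]
force: [-0.8, -1.6, 6.0]
width: 0.0458
finger_force: 29.8
```

```bash
python3 - <<'E'
from h import *
s=env.sense();print(s['width'],s['finger_force'],s['position']);go(.552,-.218,.20,-.108)
E
```

```text
0.04577603864728789 29.791257369797677 [0.37541479 0.2659917  0.02829184]
delta [ 23.03  46.06 -17.25] spin -0.004 rows 8.7
```

>>> arm_command(
  deltas="0 0 -5 0 4;0 0 -11 0 4;4 8 -17 0 4;9 17 -17.2 0 4;13 26 -17.2 0 4;17 34 -17.2 0 4;20 40 -17.2 0 4;23 46 -17.2 0 4;23 46 -17.2 0 4;23 46 -17.2 0 4",
)

```text
time_s: 7.5
position: [0.5427, -0.1954, 0.1981]
eef_rot: [0.998, -0.056, 0.001, -0.0]
force: [1.1, 0.6, -0.6]
width: 0.0454
finger_force: 31.0
```

```bash
python3 - <<'E'
from h import *
s=env.sense();print(s['width'],s['finger_force'],s['position'],s['force'],s['joint_positions']);c=cam('wrist');snap('wrist','w3.png');go(.554,-.218,.08,-.108)
E
```

```text
0.04544576099337903 30.954838232137263 [ 0.54267376 -0.19538758  0.19813581] [ 1.05717757  0.60276847 -0.59155653] [ 2.10211929e-03 -2.41683438e-02  1.00004067e-02  7.45903106e-05
 -1.60269969e+00  1.45586264e+00]
delta [ 1.3   1.49 11.63] spin -0.009 rows 1.9
```

View pics/w3.png

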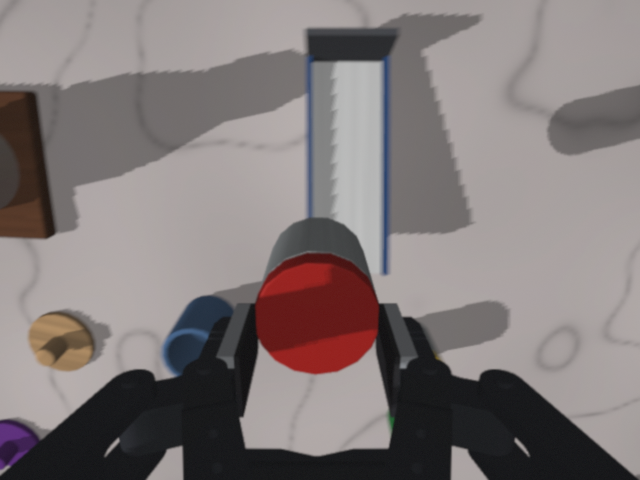

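The tin hangs straight in the pads. The rails run nearly parallel to the tool x axis, left from (309,60) and right (386,60)–(386,274). I refit the rack from this nearer view.

```bash
cat > rackfit.py <<'E'
from fit import *
def rackfit(fn,c,xl,xr,xm,r0,r1,p0=(.607,-.224,-.108)):
    im=cv2.cvtColor(cv2.imread('pics/'+fn),cv2.COLOR_BGR2HSV)
    m=cv2.inRange(im,(100,90,30),(130,255,255)); m[:,:xl]=0;m[:,xr:]=0
    ys,xs=np.nonzero(m); lines=[]
    for sel in(xs<xm,xs>=xm):
        k=sel&(ys>r0)&(ys<r1); lines.append(np.array([[(xs[k&(ys==r)].min()+xs[k&(ys==r)].max())/2,r] for r in np.unique(ys[k])]))
    end=ys[xs>=xm].max()
    def f(p):
        r=[];cs,sn=np.cos(p[2]),np.sin(p[2]);M=np.array([[cs,sn,0],[-sn,cs,0],[0,0,1]])
        for y,mid in zip((.03,-.03),lines):
            q=proj(c,np.array([o+u*a+n*.010+[0,y,0] for a in np.linspace(0,.17,30)])@M+[p[0],p[1],0]); q=q[np.argsort(q[:,1])]
            r.append(np.interp(mid[::8,1],q[:,1],q[:,0])-mid[::8,0])
        r.append([3*(q[:,1].max()-end)]); return np.concatenate(r)
    s=least_squares(f,p0);print('rack',s.x.round(4),np.abs(s.fun).max()); return s.x
def at(p,a):
    X=o+u*a; return np.array([p[0]+X[0]*np.cos(p[2]),p[1]+X[0]*np.sin(p[2]),X[2]])
E
python3 - <<'E'
from rackfit import *
c=cam('wrist');p=rackfit('w3.png',c,300,400,345,75,205)
print(at(p,.1),at(p,.024)); x=at(p,.1); go(x[0],x[1],.08,p[2])
E
```

```text
rack [ 0.6087 -0.2327 -0.1146] 1.3471773069506412
[ 0.55743203 -0.22678484  0.03770806] [ 0.63039577 -0.23518452  0.01816993]
delta [ 1.74  2.32 11.63] spin -0.003 rows 1.9
```

>>> arm_command(
  deltas="1.4 1.5 2 0 4;1.4 1.5 2 0 4;1.4 1.5 2 0 4;1.4 1.5 2 0 4",
)

```text
time_s: 8.05
position: [0.5545, -0.2091, 0.1783]
eef_rot: [0.998, -0.056, 0.001, 0.0]
force: [0.7, 0.2, -0.2]
width: 0.045
finger_force: 31.1
```

```bash
python3 - <<'E'
from rackfit import *
s=env.sense();print(s['position'],s['joint_velocities'].max() if hasattr(s['joint_velocities'],'max') else s['joint_velocities'])
c=cam('wrist');snap('wrist','w4.png')
im=cv2.cvtColor(cv2.imread('pics/w4.png'),cv2.COLOR_BGR2HSV);m=cv2.inRange(im,(100,90,30),(130,255,255))
for r in(80,120,160,200,240): print(r,np.nonzero(m[r])[0].tolist())
E
```

```text
[ 0.55446984 -0.20906903  0.17827432] 0.0022143738310882403
80 [287, 288, 289, 290, 291, 368, 369, 370, 371, 372]
120 [288, 289, 290, 291, 368, 369, 370, 371, 372]
160 [288, 289, 290, 291, 292, 367, 368, 369, 370, 371, 372, 373]
200 [288, 289, 290, 291, 292, 367, 368, 369, 370, 371, 372]
240 [367, 368, 369, 370, 371, 372]
```

```bash
python3 - <<'E'
from rackfit import *
c=cam('wrist');p=rackfit('w4.png',c,275,385,330,60,215)
print(at(p,.1),at(p,.024)); x=at(p,.1); go(x[0],x[1],.08,p[2])
E
```

```text
rack [ 0.6261 -0.2261 -0.109 ] 1.3732560072119213
[ 0.57477999 -0.22045884  0.03770806] [ 0.64778947 -0.22845117  0.01816993]
delta [2.13 0.9  9.82] spin -0.003 rows 1.6
```

```bash
python3 - <<'E'
from h import *
go(.556,-.2185,.072,-.109)
E
```

```text
delta [ 0.24  0.92 10.61] spin -0.003 rows 1.7
```

>>> arm_command(
  deltas="0.2 0.9 5 0 4;0.2 0.9 8.5 0 4;0.2 0.9 9.8 0 4;0.2 0.9 10.2 0 4;0.2 0.9 10.6 0 4;0.2 0.9 10.8 0 4;0.2 0.9 10.8 0 4",
)

```text
time_s: 8.98
position: [0.5564, -0.2191, 0.0706]
eef_rot: [0.998, -0.056, 0.002, 0.0]
force: [2.0, 0.6, 4.8]
width: 0.0452
finger_force: 31.6
```

>>> arm_command(
  deltas="0.1 0 0.1 0 4;0.2 0 0.3 0 4;0.2 0 0.5 0 4;0.2 0 0.5 0 4",
  force=20,
)

```text
time_s: 9.48
position: [0.5609, -0.2197, 0.0684]
eef_rot: [0.998, -0.056, 0.005, 0.001]
force: [4.7, 2.2, 11.5]
width: 0.0456
finger_force: 32.6
```

```bash
python3 - <<'E'
from h import *
s=env.sense();print(s['force'],s['finger_force'])
snap('side','d5.png');im=cv2.imread('pics/d5.png')[310:430,390:540];cv2.imwrite('pics/d5c.png',cv2.resize(im,None,fx=4,fy=4,interpolation=2))
E
```

```text
[ 4.68253534  2.17713689 11.45059684] 32.63271639822051
```

View pics/d5c.png

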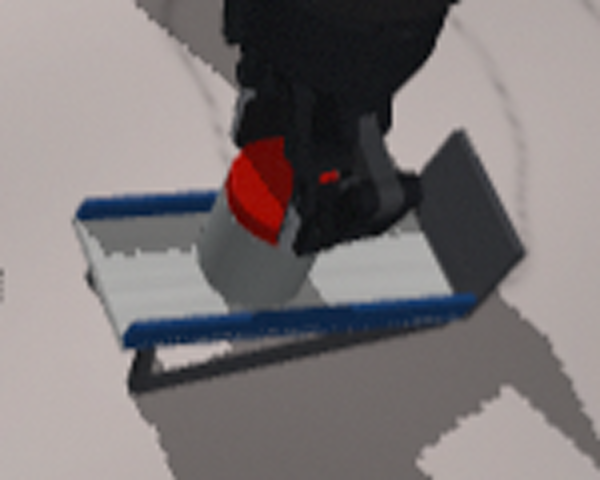

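The side crop shows the tin tilted square to the lane, standing between the blue sides, so I release it.

>>> arm_command(
  deltas="0 0 -0.2 0 5;0 0 -0.2 0 6;0 0 -0.2 0 7;0 0 -0.2 0 7;0 0 -2 0 7;0 0 -6 0 7;0 0 -9 0 7;-6 0 -9 0 4;-10 0 -9 0 0;-10 0 -9 0 0",
)

```text
time_s: 10.78
position: [0.4567, -0.208, 0.1563]
eef_rot: [0.998, -0.056, 0.002, 0.0]
force: [-0.6, 0.4, 0.4]
width: 0.0156
finger_force: 0.0
```

```bash
python3 - <<'E'
from rackfit import *
s=env.sense();print(s['position'],s['width'])
D=cam('side');snap('side','d6.png');print(env.find_in('side','red_tin'))
p=[.607,-.224,-.108]
def tin(a): # bbox of tin square on slope
    cs,sn=np.cos(p[2]),np.sin(p[2]);M=np.array([[cs,sn,0],[-sn,cs,0],[0,0,1]])
    P=cyl(.024,.062);W=(o+u*a+P[:,[0]]*(-u)+P[:,[1]]*[0,1,0]+P[:,[2]]*n)@M+[p[0],p[1],0]
    q=proj(D,W);return np.r_[q.min(0),q.max(0)].round(1)
for a in(.08,.09,.1):print(a,tin(a))
im=cv2.imread('pics/d6.png')[310:430,390:540];cv2.imwrite('pics/d6c.png',cv2.resize(im,None,fx=4,fy=4,interpolation=2))
E
```

```text
[ 0.45669566 -0.20799367  0.15625588] 0.015571095267761516
[{'box': [439.8, 344.0, 478.4, 384.2], 'conf': 0.86}]
0.08 [447.5 342.6 489.  386.4]
0.09 [442.5 342.9 484.  386.8]
0.1 [437.5 343.2 478.9 387.3]
```

View pics/d6c.png

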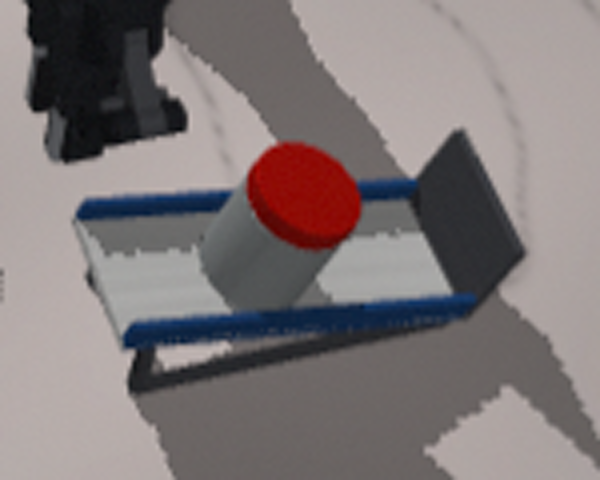

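Tin sits square at about 98 mm up the slope. Now push it low down with closed fingers.

```bash
cat >> rackfit.py <<'E'
PR=np.array([.607,-.224,-.108])
def rk(rx,z,pr=PR): go(pr[0]+rx*np.cos(pr[2]),pr[1]+rx*np.sin(pr[2]),z,pr[2])
def where(pr=PR):
    s=env.sense();d=np.array(s['position'][:2])-pr[:2];c,sn=np.cos(pr[2]),np.sin(pr[2])
    print('rack frame',(d@[c,sn]).round(4),(d@[-sn,c]).round(4),round(s['position'][2],4),'F',np.round(s['force'],1),'w',round(s['width'],4),'t',s['time_s'])
E
python3 - <<'E'
from rackfit import *
where();rk(-.1,.0565);rk(-.012,.0565-.088*.266)
E
```

```text
rack frame -0.1498 -0.0001 0.1553 F [ 0.4 -0.   0.2] w 0.001 t 10.875
delta [ 4.95 -0.04  9.89] spin -0.005 rows 1.8
delta [13.74 -0.08 12.26] spin -0.005 rows 2.9
```

>>> arm_command(
  deltas="3.5 0 5 0 0;4.9 0 8.5 0 0;4.9 0 9.9 0 0;4.9 0 9.9 0 0;5.9 0 10.15 0 0;6.7 0 10.35 0 0;7.5 0 10.55 0 0;8.3 0 10.8 0 0;8.3 0 10.8 0 0",
)

```text
time_s: 12.0
position: [0.5404, -0.2172, 0.0451]
eef_rot: [0.998, -0.056, -0.0, 0.0]
force: [-0.2, 0.1, -0.6]
width: -0.0001
finger_force: 0.0
```

```bash
python3 - <<'E'
from rackfit import *
where();rk(-.02,.0562-.08*.266);rk(-.012,.0562-.088*.266)
E
```

```text
rack frame -0.0669 -0.0004 0.0451 F [-0.2  0.1 -0.6] w -0.0001 t 12.0
delta [ 4.69 -0.06  1.02] spin -0.005 rows 0.8
delta [ 5.49 -0.07  1.23] spin -0.005 rows 0.9
```

>>> arm_command(
  deltas="0.6 0 0 0 0;1.4 0 0.2 0 0;2.2 0 0.4 0 0;3 0 0.6 0 0;3.7 0 0.8 0 0;4.3 0 0.95 0 0;4.7 0 1.05 0 0;4.7 0 1.05 0 0",
)

```text
time_s: 13.0
position: [0.587, -0.2225, 0.0349]
eef_rot: [0.998, -0.056, -0.0, 0.0]
force: [0.5, -0.5, -0.3]
width: 0.0002
finger_force: 0.1
```

```bash
python3 - <<'E'
from rackfit import *
where();rk(-.012,.033)
D=cam('side');snap('side','d7.png');print(env.find_in('side','red_tin'))
im=cv2.imread('pics/d7.png')[310:430,390:540];cv2.imwrite('pics/d7c.png',cv2.resize(im,None,fx=4,fy=4,interpolation=2))
E
```

```text
rack frame -0.02 -0.0006 0.0349 F [ 0.5 -0.5 -0.3] w 0.0002 t 13.0
delta [ 0.8  -0.07  0.19] spin -0.005 rows 0.1
[{'box': [469.8, 346.3, 506.6, 380.6], 'conf': 0.69}]
```

View pics/d7c.png

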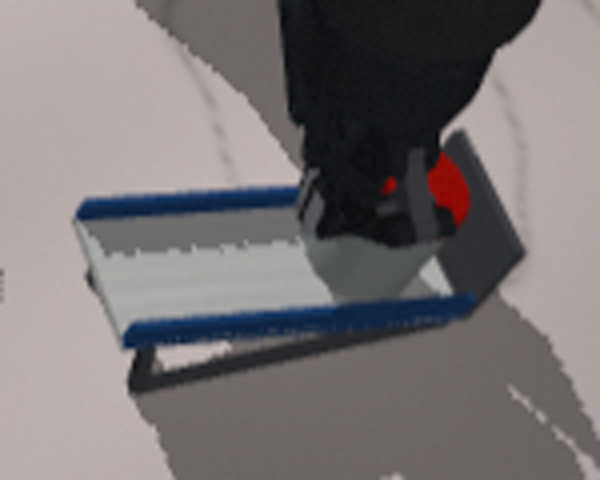

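The tin has slid nearly to the stop and is still upright. I finish in small steps.

>>> arm_command(
  deltas="0.4 0 0.1 0 0;0.7 0 0.2 0 0;0.9 0 0.25 0 0;1.0 0 0.25 0 0;1.0 0 0.25 0 0",
)

```text
time_s: 13.72
position: [0.5969, -0.2236, 0.0326]
eef_rot: [0.998, -0.056, -0.0, 0.0]
force: [0.5, -0.8, -0.7]
width: -0.0002
finger_force: 0.1
```

>>> arm_command(
  deltas="0.15 0 0.04 0 0;0.3 0 0.08 0 0;0.45 0 0.12 0 0;0.45 0 0.12 0 0",
)

```text
time_s: 14.22
position: [0.6014, -0.2241, 0.0313]
eef_rot: [0.998, -0.056, -0.0, 0.0]
force: [0.4, 0.6, -0.2]
width: -0.0
finger_force: 0.1
```

>>> arm_command(
  deltas="0.15 0 0.04 0 0;0.3 0 0.08 0 0;0.45 0 0.12 0 0;0.45 0 0.12 0 0",
)

```text
time_s: 14.72
position: [0.6051, -0.2247, 0.0299]
eef_rot: [0.998, -0.056, -0.001, 0.0]
force: [-4.1, 0.6, -0.5]
width: -0.0001
finger_force: 1.9
```

```bash
python3 - <<'E'
from rackfit import *
where();S=cam('scene');snap('scene','s7.png');snap('side','d8.png')
print(env.find_in('scene','red_tin'),env.find_in('side','red_tin'))
a=cv2.imread('pics/s7.png')[170:260,150:260];b=cv2.imread('pics/d8.png')[330:420,415:525]
cv2.imwrite('pics/sd8.png',cv2.resize(np.hstack([a,b]),None,fx=3.6,fy=3.6,interpolation=2))
E
```

```text
rack frame -0.0018 -0.0009 0.0299 F [-4.1  0.6 -0.5] w -0.0001 t 14.725
[{'box': [173.0, 213.7, 198.2, 241.1], 'conf': 0.56}] [{'box': [477.8, 347.7, 513.2, 383.4], 'conf': 0.64}]
```

View pics/sd8.png

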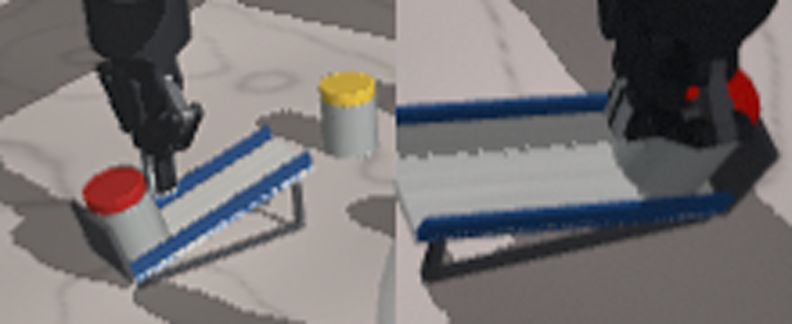

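Force of −4 N and both views agree: red is at the back stop. Back off and go over the yellow tin.

>>> arm_command(
  deltas="-1 0 -0.5 0 0;-3 0 -5 0 0;-5 0 -11 0 4;-10 1 -15 0 8.5;-16 3 -15 0 8.5;-21.5 5.5 -15 0 8.5;-21.5 5.5 -15 0 8.5;-21.5 5.5 -15 0 8.5;-21.5 5.5 -15 0 8.5",
)

```text
time_s: 16.05
position: [0.3868, -0.2547, 0.1801]
eef_rot: [0.998, -0.056, 0.0, 0.0]
force: [-0.1, -0.6, 0.7]
width: 0.0851
finger_force: 0.0
```

```bash
python3 - <<'E'
from fit import *
from rackfit import where
where();c=cam('wrist');im=snap('wrist','w9.png');D=cam('side')
r=env.find_in('wrist','yellow_tin');print(r)
hs=cv2.cvtColor(im,cv2.COLOR_RGB2HSV);m=cv2.inRange(hs,(20,120,60),(32,255,255));print(cv2.boundingRect(m))
snap('side');b=env.find_in('side','red_tin');print('red side',b)
for q in r[:3]: print(fit(cyl(.024,.062),[(c,q['box'])],[.38,-.27]))
go(.382,-.269,.026,-.108)
E
```

```text
rack frame -0.2156 -0.0543 0.1801 F [-0.1 -0.6  0.7] w 0.0851 t 16.05
[{'box': [302.5, 175.6, 368.0, 251.5], 'conf': 0.81}, {'box': [314.0, 279.2, 375.5, 364.1], 'conf': 0.61}]
(303, 188, 64, 65)
red side [{'box': [477.8, 340.3, 513.1, 381.5], 'conf': 0.96}, {'box': [409.0, 344.6, 523.2, 407.5], 'conf': 0.56}]
(array([ 0.38355724, -0.26731387]), array([-0.5, -1.5,  0.5,  1.3]))
(array([ 0.28614873, -0.26543435]), array([ 0.7,  0.2, -0.7, -0.2]))
delta [-0.27  1.46 15.38] spin -0.004 rows 2.5
```

>>> arm_command(
  deltas="-0.2 1.4 8 0 8.5;-0.2 1.4 13 0 8.5;-0.2 1.4 15.4 0 8.5;-0.2 1.4 15.4 0 8.5;-0.2 1.4 15.4 0 4.0;-0.2 1.4 15.4 0 4.0;-0.2 1.4 15.4 0 4.0;-0.2 1.4 15.4 0 4.0;-0.2 1.4 15.4 0 4.0;-0.2 1.4 15.4 0 4.0",
  force=30,
)

```text
time_s: 17.5
position: [0.3839, -0.2691, 0.0286]
eef_rot: [0.998, -0.056, 0.002, 0.001]
force: [-0.3, 2.3, 6.4]
width: 0.0456
finger_force: 30.2
```

```bash
python3 - <<'E'
from rackfit import *
where();rk(-.080,.17);rk(-.080,.082)
E
```

```text
rack frame -0.217 -0.0689 0.0286 F [-0.3  2.3  6.4] w 0.0456 t 17.5
delta [ 13.72  -6.93 -14.1 ] spin -0.004 rows 3.3
delta [13.69 -6.94 -5.3 ] spin -0.004 rows 2.6
```

>>> arm_command(
  deltas="0 0 -5 0 4;0 0 -11 0 4;5 -3 -14 0 4;9 -5 -14 0 4;13.7 -6.9 -14 0 4;13.7 -6.9 -14 0 4;13.7 -6.9 -10 0 4;13.7 -6.9 -7 0 4;13.7 -6.9 -6 0 4;13.7 -6.9 -6 0 4",
)

```text
time_s: 18.75
position: [0.5261, -0.2159, 0.0868]
eef_rot: [0.998, -0.056, 0.0, 0.0]
force: [-0.2, -0.0, -1.2]
width: 0.0452
finger_force: 31.2
```

```bash
python3 - <<'E'
from rackfit import *
where();rk(-.078,.0775)
E
```

```text
rack frame -0.0813 -0.0007 0.0868 F [-0.2 -0.  -1.2] w 0.0452 t 18.75
delta [ 0.33 -0.07  0.93] spin -0.005 rows 0.2
```

>>> arm_command(
  deltas="0.2 -0.1 0.4 0 4;0.2 -0.1 0.7 0 4;0.2 -0.1 0.9 0 4;0.3 -0.1 1.0 0 4;0.4 -0.1 1.2 0 4;0.5 -0.1 1.4 0 4;0.5 -0.1 1.4 0 4",
  force=20,
)

```text
time_s: 19.62
position: [0.5346, -0.2157, 0.0762]
eef_rot: [0.998, -0.056, 0.004, 0.001]
force: [4.5, 1.4, 10.3]
width: 0.0458
finger_force: 33.2
```

>>> arm_command(
  deltas="0 0 -0.2 0 5;0 0 -0.2 0 6;0 0 -0.2 0 7;0 0 -0.2 0 7;0 0 -2 0 7;0 0 -6 0 7;0 0 -9 0 7;-6 0 -9 0 4;-10 0 -9 0 0;-10 0 -9 0 0",
)

```text
time_s: 20.88
position: [0.431, -0.2041, 0.1649]
eef_rot: [0.998, -0.056, 0.002, 0.0]
force: [0.6, -0.1, 0.3]
width: 0.0154
finger_force: 0.0
```

```bash
python3 - <<'E'
from rackfit import *
where();D=cam('side');snap('side','d10.png');print(env.find_in('side','yellow_tin'),env.find_in('side','red_tin'))
p=PR
def tin(a):
    cs,sn=np.cos(p[2]),np.sin(p[2]);M=np.array([[cs,sn,0],[-sn,cs,0],[0,0,1]])
    P=cyl(.024,.062);W=(o+u*a+P[:,[0]]*(-u)+P[:,[1]]*[0,1,0]+P[:,[2]]*n)@M+[p[0],p[1],0]
    q=proj(D,W);return np.r_[q.min(0),q.max(0)].round(1)
for a in(.024,.11,.12,.13):print(a,tin(a))
rk(-.128,.0645);rk(-.0505,.0645-.0775*.266)
a=cv2.imread('pics/d10.png')[330:420,400:525];cv2.imwrite('pics/d10c.png',cv2.resize(a,None,fx=4,fy=4,interpolation=2))
E
```

```text
rack frame -0.1771 0.0008 0.1649 F [ 0.6 -0.1  0.3] w 0.0154 t 20.875
[{'box': [429.1, 345.9, 465.5, 392.2], 'conf': 0.72}, {'box': [296.4, 430.3, 327.3, 473.7], 'conf': 0.56}] [{'box': [471.7, 341.3, 515.7, 381.6], 'conf': 0.82}, {'box': [299.8, 264.1, 335.8, 291.3], 'conf': 0.2}]
0.024 [474.6 341.1 516.4 384.1]
0.11 [432.5 343.4 473.9 387.7]
0.12 [427.5 343.7 468.8 388.1]
0.13 [422.4 344.  463.6 388.6]
delta [4.75 0.08 9.88] spin -0.005 rows 1.8
delta [12.49  0.05 11.96] spin -0.005 rows 2.8
```

View pics/d10c.png

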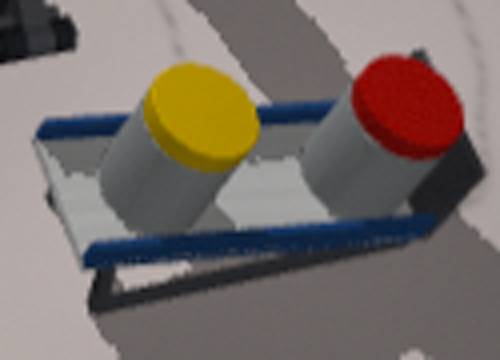

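>>> arm_command(
  deltas="3 0 5 0 0;4.7 0 8.5 0 0;4.7 0 9.7 0 0;4.7 0 9.7 0 0;5.7 0 9.95 0 0;6.5 0 10.15 0 0;7.3 0 10.35 0 0;8.1 0 10.6 0 0;8.9 0 10.8 0 0;8.9 0 10.8 0 0",
)

```text
time_s: 22.28
position: [0.5207, -0.2139, 0.0537]
eef_rot: [0.998, -0.056, -0.0, -0.0]
force: [0.2, 0.1, -0.2]
width: -0.0002
finger_force: 0.0
```

```bash
python3 - <<'E'
from rackfit import *
where();rk(-.055,.012+.111*.266+.003)
E
```

```text
rack frame -0.0869 0.0007 0.0537 F [ 0.2  0.1 -0.2] w -0.0002 t 22.275
delta [3.19 0.06 0.92] spin -0.005 rows 0.5
```

>>> arm_command(
  deltas="0.6 0 0.2 0 0;1.2 0 0.35 0 0;1.8 0 0.5 0 0;2.4 0 0.65 0 0;2.8 0 0.8 0 0;3.2 0 0.9 0 0;3.2 0 0.9 0 0",
)

```text
time_s: 23.15
position: [0.5524, -0.2175, 0.045]
eef_rot: [0.998, -0.056, -0.0, -0.0]
force: [-0.1, 0.2, 0.5]
width: 0.0
finger_force: 0.0
```

>>> arm_command(
  deltas="0.15 0 0.04 0 0;0.3 0 0.08 0 0;0.4 0 0.11 0 0;0.4 0 0.11 0 0",
)

```text
time_s: 23.65
position: [0.5562, -0.218, 0.0441]
eef_rot: [0.998, -0.056, -0.0, 0.0]
force: [-0.2, 0.2, -0.1]
width: 0.0
finger_force: 0.2
```

>>> arm_command(
  deltas="0.15 0 0.04 0 0;0.3 0 0.08 0 0;0.4 0 0.11 0 0;0.4 0 0.11 0 0",
)

```text
time_s: 24.15
position: [0.56, -0.2185, 0.0431]
eef_rot: [0.998, -0.056, -0.0, 0.0]
force: [-2.1, 0.1, 1.4]
width: -0.0003
finger_force: 1.4
```

>>> arm_command(
  deltas="0.15 0 0.04 0 0;0.15 0 0.04 0 0;-1 0 -0.5 0 0;-3 0 -5 0 0;-5 0 -12 0 2;-7 0 -16 0 6;-7 0 -16 0 6;-7 0 -16 0 6",
)

```text
time_s: 25.15
position: [0.4906, -0.2102, 0.203]
eef_rot: [0.998, -0.056, 0.001, -0.0]
force: [-0.1, 0.5, 0.6]
width: 0.0602
finger_force: 0.0
```

```bash
python3 - <<'E'
from rackfit import *
where();snap('scene','s11.png');snap('side','d11.png')
print(env.find_in('side','red_tin')[:1],env.find_in('side','yellow_tin')[:1])
a=cv2.imread('pics/s11.png')[170:260,150:260];b=cv2.imread('pics/d11.png')[330:420,415:525]
cv2.imwrite('pics/sd11.png',cv2.resize(np.hstack([a,b]),None,fx=3.6,fy=3.6,interpolation=2))
go(.43,-.085,.22,.75);go(.43,-.085,.22,-.108)
print(env.sense()['joint_positions'])
E
```

```text
rack frame -0.1172 0.0012 0.203 F [-0.1  0.5  0.6] w 0.0602 t 25.15
[{'box': [479.9, 340.9, 513.8, 382.5], 'conf': 0.66}] [{'box': [455.3, 342.8, 493.8, 387.7], 'conf': 0.91}]
delta [ -7.41 -11.78  -1.83] spin -0.863 rows 2.2
delta [ -7.41 -11.78  -1.83] spin -0.005 rows 2.2
[-2.83025304e-02 -1.34838406e-01 -8.80814497e-02 -1.30450762e-04
 -1.61995679e+00  1.48639294e+00]
```

View pics/sd11.png

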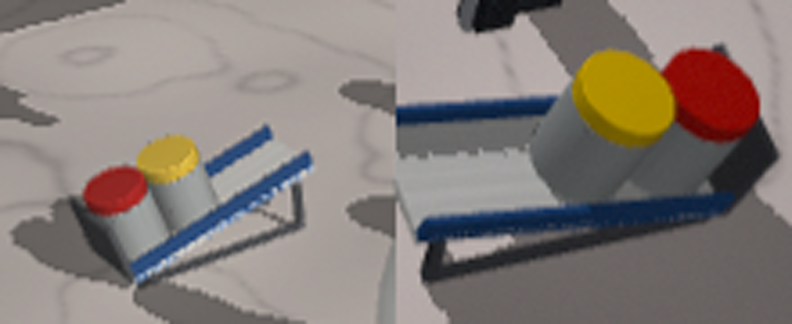

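Both tins are home: yellow rests against red, red against the stop, both square to the slope. Next the crock.

>>> arm_command(
  deltas="-7.4 -11.8 -1.8 0.06 8.5;-7.4 -11.8 -1.8 0.06 8.5;-7.4 -11.8 -1.8 0.06 8.5;-7.4 -11.8 -1.8 0.06 8.5;-7.4 -11.8 -1.8 0.06 8.5;-7.4 -11.8 -1.8 0.06 8.5",
)

```text
time_s: 26.1
position: [0.4305, -0.0856, 0.2204]
eef_rot: [0.996, -0.087, -0.001, 0.0]
force: [0.4, 0.5, -0.1]
width: 0.0849
finger_force: 0.0
```

```bash
python3 - <<'E'
from fit import *
s=env.sense();print(s['position'],psi(s),s['width'],s['time_s'])
c=cam('wrist');im=snap('wrist','w12.png');r=env.find_in('wrist','crock');print(r)
hs=cv2.cvtColor(im,cv2.COLOR_RGB2HSV);m=cv2.inRange(hs,(95,80,30),(130,255,255));m[:,450:]=0;m=cv2.morphologyEx(m,cv2.MORPH_OPEN,np.ones((3,3)));bb=cv2.boundingRect(m);print(bb)
for b in ([*bb[:2],bb[0]+bb[2],bb[1]+bb[3]],*[q['box'] for q in r[:1]]):
    x=fit(cyl(.028,.065),[(c,b)],[.428,-.078]);print(x)
go(x[0][0],x[0][1],.032,-.174)
E
```

```text
[ 0.43046158 -0.08563683  0.22037006] -0.17410791873573989 0.08485758459485226 26.1
[{'box': [269.3, 168.2, 336.4, 242.5], 'conf': 0.69}]
(269, 0, 163, 242)
(array([ 0.43347026, -0.09235007]), array([ 21.1, 155.9, -72.3,  -7.5]))
(array([ 0.42767723, -0.07328328]), array([-1. , -2.7,  1. ,  2.3]))
delta [-0.47 -1.17 18.86] spin -0.0 rows 3.0
```

>>> arm_command(
  deltas="-0.4 -1.1 9 0 8.5;-0.4 -1.1 15 0 8.5;-0.4 -1.1 18.9 0 8.5;-0.4 -1.1 18.9 0 8.5;-0.4 -1.1 18.9 0 4.5;-0.4 -1.1 18.9 0 4.5;-0.4 -1.1 18.9 0 4.5;-0.4 -1.1 18.9 0 4.5;-0.4 -1.1 18.9 0 4.5;-0.4 -1.1 18.9 0 4.5",
  force=35,
)

```text
time_s: 27.45
position: [0.4303, -0.0738, 0.0353]
eef_rot: [0.996, -0.086, 0.003, 0.0]
force: [-1.1, -1.6, 6.9]
width: 0.0448
finger_force: 3.6
```

```bash
python3 - <<'E'
from h import *
s=env.sense();print(s['position'],s['width'],s['finger_force'])
go(.50,.12,.22,-.174);go(.626,.228,.22,-.174)
E
```

```text
[ 0.43026994 -0.07375884  0.03527118] 0.044833459333584215 3.624942709284369
delta [  3.64 -20.29 -18.45] spin 0.001 rows 4.4
delta [ 14.2  -33.09 -18.4 ] spin 0.001 rows 6.5
```

```bash
python3 - <<'E'
from h import *
snap('wrist','w13.png');snap('scene','s13.png')
a=cv2.imread('pics/w13.png');b=cv2.imread('pics/s13.png')[150:270,200:360]
cv2.imwrite('pics/w13c.png',np.hstack([cv2.resize(a,(400,300)),cv2.resize(b,(400,300),interpolation=2)]))
E
```

```text
(no output)
```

View pics/w13c.png

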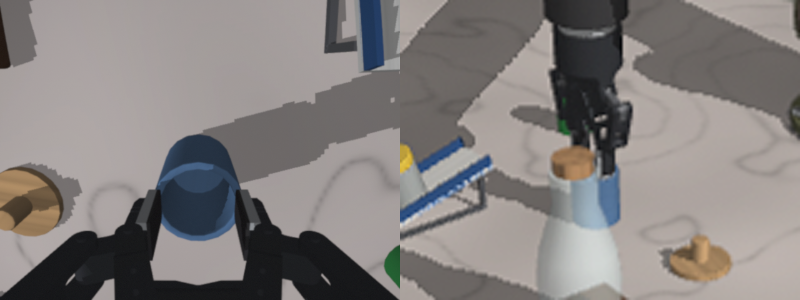

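The crock is upright, but the pads have closed on a chord of it: the rim centre, about (318,322), sits ahead of the pads. I work out the offset before lifting.

```bash
python3 - <<'E'
from fit import *
s=env.sense();c=cam('wrist');im=cv2.imread('pics/w13.png');hs=cv2.cvtColor(im,cv2.COLOR_BGR2HSV)
m=cv2.inRange(hs,(95,80,30),(130,255,255));m[:,:240]=0;m[:,400:]=0
bb=cv2.boundingRect(m);print(bb,onz(c,(318,322),.065),s['position'])
N=np.nan
print(fit(cyl(.028,.065),[(c,[N,bb[1],N,bb[1]+bb[3]])],[.43,-.074]))
print(proj(c,[[.43,-.0735,.065],[.43,-.0735,.054]]))
t=np.array(s['position']); R=Rn.from_quat(s['eef_rot']).as_matrix(); print('pad mid',proj(c,[t-R[:,2]*.019]),proj(c,[t]))
E
```

```text
(250, 216, 134, 169) [ 0.4308692  -0.07382438] [ 0.43027525 -0.07375353  0.03529195]
(array([0.44721747, 0.03880418]), array([ 0., -0.]))
[[317.55381258 324.09488976]
 [317.51189062 310.54408696]]
pad mid [[318.01611273 310.40537385]] [[317.90004789 290.27977135]]
```

```bash
python3 - <<'E'
from fit import *
c=cam('wrist');im=cv2.imread('pics/w13.png');hs=cv2.cvtColor(im,cv2.COLOR_BGR2HSV)
m=cv2.inRange(hs,(95,80,30),(130,255,255));m[:,:200]=0;m[:,420:]=0
m=cv2.morphologyEx(m,cv2.MORPH_OPEN,np.ones((3,3)))
for r in range(215,390,12):
    x=np.nonzero(m[r])[0]; print(r,(x.min(),x.max()) if len(x) else None,end=' ')
print()
for dx in(-.006,0,.006,.012,.018):
    q=proj(c,cyl(.028,.065)+[.430+dx,-.0738,0]);b=proj(c,cyl(.028,.0001,.065)+[.430+dx,-.0738,0]);print(dx,np.r_[q.min(0),q.max(0)].round(),np.r_[b.min(0),b.max(0)].round())
for s_ in (0,):
    print(env.sense()['width'],env.sense()['finger_force'])
E
```

```text
215 None 227 (np.int64(284), np.int64(350)) 239 (np.int64(273), np.int64(361)) 251 (np.int64(267), np.int64(366)) 263 (np.int64(263), np.int64(370)) 275 (np.int64(259), np.int64(374)) 287 (np.int64(255), np.int64(378)) 299 (np.int64(251), np.int64(382)) 311 (np.int64(257), np.int64(377)) 323 (np.int64(258), np.int64(376)) 335 (np.int64(259), np.int64(375)) 347 (np.int64(258), np.int64(375)) 359 (np.int64(261), np.int64(373)) 371 (np.int64(274), np.int64(360)) 383 (np.int64(302), np.int64(331)) 
-0.006 [249. 222. 393. 396.] [249. 271. 393. 396.]
0 [246. 211. 391. 384.] [246. 256. 391. 384.]
0.006 [242. 200. 389. 372.] [242. 240. 389. 372.]
0.012 [238. 188. 387. 360.] [238. 224. 387. 360.]
0.018 [235. 177. 385. 347.] [235. 208. 385. 347.]
0.044803902503496 3.6225555729470216
```

>>> arm_command(
  deltas="0 0 0 0 4.2;0 0 0 0 4.2;0 0 0 0 4.2",
  force=35,
)

```text
time_s: 27.92
position: [0.4306, -0.0738, 0.0357]
eef_rot: [0.996, -0.086, 0.003, 0.0]
force: [-0.4, -0.7, 8.1]
width: 0.042
finger_force: 4.4
```

```bash
python3 - <<'E'
from h import *
snap('side','d14.png');snap('wrist','w14.png')
a=cv2.imread('pics/d14.png')[270:370,300:400];b=cv2.imread('pics/w14.png')[200:440,200:440]
cv2.imwrite('pics/dw14.png',np.hstack([cv2.resize(a,(400,400),interpolation=2),cv2.resize(b,(400,400),interpolation=2)]))
E
```

```text
(no output)
```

View pics/dw14.png

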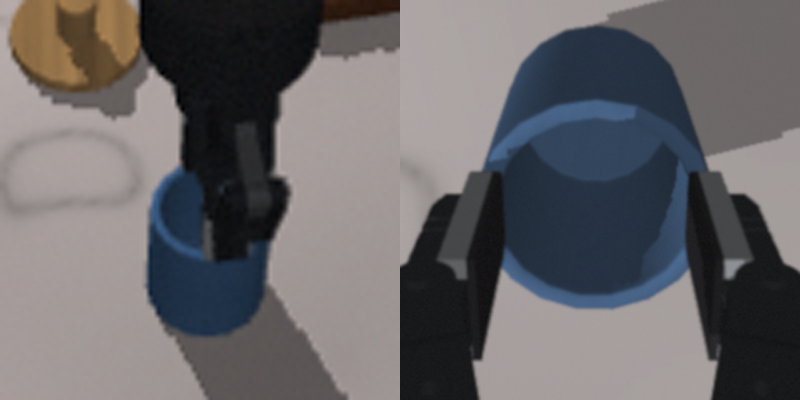

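The side crop shows the fingers outside the crock, but in the wrist crop the pads cover the rim and the opening follows the command. So this grip isn't sound. I open, measure the crock again, and close more gently in steps.

>>> arm_command(
  deltas="0 0 0 0 5;0 0 0 0 6;0 0 0 0 7.5;0 0 0 0 8.5;0 0 0 0 8.5;0 0 0 0 8.5",
  force=20,
)

```text
time_s: 28.78
position: [0.4283, -0.0735, 0.032]
eef_rot: [0.996, -0.086, -0.0, 0.0]
force: [0.2, 0.1, -0.0]
width: 0.0847
finger_force: 0.0
```

```bash
python3 - <<'E'
from fit import *
s=env.sense();print(s['position'],s['width'],s['force'])
c=cam('wrist');im=snap('wrist','w15.png');r=env.find_in('wrist','crock');print(r)
hs=cv2.cvtColor(im,cv2.COLOR_RGB2HSV);m=cv2.inRange(hs,(95,80,30),(130,255,255));m[:,:200]=0;m[:,420:]=0
m=cv2.morphologyEx(m,cv2.MORPH_OPEN,np.ones((3,3)));b=cv2.boundingRect(m);b=[b[0],b[1],b[0]+b[2],b[1]+b[3]];print(b)
print(fit(cyl(.028,.065),[(c,b)],[.428,-.078]))
E
```

```text
[ 0.42829914 -0.0734664   0.03198252] 0.08470726206841717 [ 0.1504012   0.12270492 -0.00049079]
[{'box': [242.9, 213.7, 388.0, 389.7], 'conf': 0.96}]
[245, 214, 389, 386]
(array([ 0.42828781, -0.07304577]), array([-2.1, -1.7,  2.1,  3.3]))
```

>>> arm_command(
  deltas="0 0 0 0 7;0 0 0 0 6.2;0 0 0 0 5.9;0 0 0 0 5.7;0 0 0 0 5.6;0 0 0 0 5.5;0 0 0 0 5.5;0 0 0 0 5.5",
  force=20,
)

```text
time_s: 29.88
position: [0.4284, -0.0735, 0.0323]
eef_rot: [0.996, -0.086, 0.0, 0.0]
force: [-0.2, 0.1, 2.7]
width: 0.0548
finger_force: 5.4
```

>>> arm_command(
  deltas="0 0 0 0 5.3;0 0 0 0 5.3;0 0 0 0 5.3",
)

```text
time_s: 30.25
position: [0.4286, -0.0735, 0.0327]
eef_rot: [0.996, -0.086, 0.0, 0.0]
force: [-2.1, 0.8, 4.7]
width: 0.0535
finger_force: 19.0
```

>>> arm_command(
  deltas="0 0 0 0 5.1;0 0 0 0 5.1;0 0 0 0 5.1",
)

```text
time_s: 30.62
position: [0.4286, -0.0735, 0.0327]
eef_rot: [0.996, -0.086, 0.0, 0.0]
force: [-2.8, 0.7, 5.9]
width: 0.0533
finger_force: 20.0
```

The crock now holds at 53 mm with 20 N. Lift gently.

>>> arm_command(
  deltas="0 0 -0.5 0 5.2;0 0 -1.5 0 5.2;0 0 -3 0 5.2;0 0 -5 0 5.2;0 0 -8 0 5.2;0 0 -11 0 5.2;0 0 -11 0 5.2",
)

```text
time_s: 31.5
position: [0.4298, -0.0734, 0.1455]
eef_rot: [0.996, -0.086, 0.003, -0.0]
force: [-0.2, 0.2, -2.2]
width: 0.0533
finger_force: 21.6
```

```bash
python3 - <<'E'
from fit import *
s=env.sense();print(s['position'],s['width'],s['force'])
c=cam('wrist');im=snap('wrist','w16.png');r=env.find_in('wrist','crock');print(r)
S=cam('scene');snap('scene','s16.png');print(env.find_in('scene','crock'),proj(S,[[s['position'][0],s['position'][1],s['position'][2]]]))
go(.48,.13,.22,-.174);go(.626,.228,.22,-.174)
E
```

```text
[ 0.42981966 -0.07343288  0.14548835] 0.05334610489449062 [-0.19711731  0.20606752 -2.15314042]
[{'box': [245.2, 210.1, 386.7, 384.4], 'conf': 0.92}]
[{'box': [269.1, 179.4, 287.4, 203.6], 'conf': 0.84}] [[275.85292012 191.24767515]]
delta [  1.63 -20.93  -7.91] spin 0.001 rows 3.6
delta [ 14.33 -33.09  -7.94] spin 0.001 rows 5.9
```

```bash
python3 - <<'E'
from fit import *
go(.47,.235,.2,-.174)
E
```

```text
delta [ -1.15 -31.1   -5.91] spin 0.001 rows 5.1
```

>>> arm_command(
  deltas="0 -4 -3 0 5.2;0 -9 -5.5 0 5.2;-1 -14 -5.5 0 5.2;-1 -19 -5.5 0 5.2;-1 -24 -5.5 0 5.2;-1 -28 -5.5 0 5.2;-1 -31 -5.5 0 5.2;-1 -31 -5.5 0 5.2;-1 -31 -5.5 0 5.2",
)

```text
time_s: 32.83
position: [0.4715, 0.2332, 0.1962]
eef_rot: [0.996, -0.086, -0.001, 0.001]
force: [0.1, 0.2, -1.9]
width: 0.053
finger_force: 22.0
```

```bash
python3 - <<'E'
from fit import *
s=env.sense();print(s['position'],s['width'],s['force'],np.abs(s['joint_velocities']).max())
c=cam('wrist');im=snap('wrist','w17.png')
print('spot proj',proj(c,[[.627,.229,.018]]),'crock',env.find_in('wrist','crock')[:1],'board',env.find_in('wrist','board')[:1],env.find_in('wrist','carafe')[:1],env.find_in('wrist','spoon_rest')[:1])
x,y=proj(c,[[.627,.229,.018]])[0].astype(int)
y0=max(0,y-70);print(im[max(0,y),x],im[max(0,y+8),x])
hs=cv2.cvtColor(im,cv2.COLOR_RGB2HSV)
for r in range(max(0,y-40),y+45,8): print(r,[hs[r,k].tolist() for k in range(x-56,x+57,16)])
E
```

```text
[0.47151957 0.23320048 0.19620253] 0.05301026232187072 [ 0.08513144  0.21297677 -1.89322318] 0.016495041947216325
spot proj [[287.26706654   1.56560051]] crock [{'box': [244.7, 213.8, 386.3, 385.6], 'conf': 0.78}] board [{'box': [52.3, 0.0, 527.2, 98.1], 'conf': 0.84}] [{'box': [406.6, 0.4, 565.2, 56.0], 'conf': 0.62}] [{'box': [53.4, 0.8, 165.3, 97.8], 'conf': 0.81}]
[169 130  92] [159 122  87]
0 [[11, 135, 85], [13, 120, 134], [15, 116, 167], [15, 116, 176], [14, 116, 173], [15, 113, 149], [15, 116, 150], [10, 130, 96]]
8 [[11, 120, 66], [13, 120, 81], [15, 109, 112], [15, 114, 161], [15, 114, 157], [15, 114, 155], [15, 115, 148], [11, 130, 90]]
16 [[11, 129, 67], [10, 126, 67], [15, 110, 104], [15, 114, 166], [14, 115, 157], [14, 114, 150], [13, 124, 117], [11, 132, 93]]
24 [[10, 122, 67], [10, 122, 67], [15, 109, 101], [14, 115, 155], [15, 115, 155], [14, 114, 150], [11, 133, 98], [11, 133, 96]]
32 [[12, 127, 66], [11, 124, 66], [14, 109, 84], [14, 111, 117], [15, 115, 169], [15, 114, 147], [11, 133, 96], [12, 132, 95]]
40 [[11, 125, 61], [11, 121, 61], [11, 121, 61], [15, 114, 110], [14, 116, 192], [11, 130, 90], [10, 133, 88], [11, 130, 88]]
```

```bash
python3 - <<'E'
from fit import *
c=cam('wrist');im=cv2.imread('pics/w17.png');hs=cv2.cvtColor(im,cv2.COLOR_BGR2HSV)
m=((hs[:,:,0]>=13)&(hs[:,:,0]<=18)&(hs[:,:,1]>95)).astype(np.uint8);m[60:]=0;m[:,:220]=0;m[:,360:]=0
m=cv2.morphologyEx(m,cv2.MORPH_OPEN,np.ones((5,5)))
best=None
def cost(p):
    q=proj(c,np.c_[p[0]+.031*np.cos(A),p[1]+.031*np.sin(A),0*A+.018]);k=np.zeros_like(m);cv2.fillPoly(k,[np.round(q*16).astype(np.int32)],1,shift=4);k[60:]=0
    return (k!=m).sum()
A=np.linspace(0,2*np.pi,60)
best=min(((cost((x,y)),x,y) for x in np.arange(.605,.65,.001) for y in np.arange(.21,.25,.001)))
print(best,m.sum(),cv2.boundingRect(m)); go(best[1],best[2],.12,-.174)
E
```

```text
(np.int64(62), np.float64(0.628), np.float64(0.228)) 3010 (247, 0, 83, 46)
delta [15.47 -2.2   7.73] spin 0.0 rows 2.8
```

>>> arm_command(
  deltas="5 -1 0 0 5.2;10 -1.6 3 0 5.2;14 -2.2 6 0 5.2;15.5 -2.2 8 0 5.2;15.5 -2.2 8 0 5.2;15.5 -2.2 11 0 5.2;15.5 -2.2 12.8 0 5.2;15.5 -2.2 13.8 0 5.2;15.5 -2.2 14.3 0 5.2;15.5 -2.2 14.3 0 5.2",
)

```text
time_s: 34.33
position: [0.6284, 0.2288, 0.0546]
eef_rot: [0.996, -0.086, 0.0, -0.0]
force: [0.2, -0.0, 0.4]
width: 0.0521
finger_force: 0.0
```

```bash
python3 - <<'E'
from h import *
s=env.sense();print(s['width'],s['joint_positions']);go(.628,.228,.051,-.174)
E
```

```text
0.05211146770621812 [ 6.47570568e-01  2.50623984e-01  4.52967730e-02  3.52183113e-04
 -1.36497982e+00  7.50526875e-01]
delta [-0.03  0.08  0.36] spin 0.001 rows 0.1
```

The pads read no force, so the crock may have dropped. I check where it is.

```bash
python3 - <<'E'
from fit import *
s=env.sense();c=cam('wrist');im=snap('wrist','w18.png');snap('scene','s18.png');snap('side','d18.png');S=cam('scene');D=cam('side')
print(env.find_in('wrist','crock'),'\n',env.find_in('scene','crock'),'\n',env.find_in('side','crock'))
for k,cc in(('w',c),('s',S),('d',D)):
    for z in(.018,):
        q=proj(cc,cyl(.028,.065)+[.6284,.2288,z]);print(k,np.r_[q.min(0),q.max(0)].round())
hs=cv2.cvtColor(im,cv2.COLOR_RGB2HSV);m=cv2.inRange(hs,(95,80,30),(130,255,255));m[:,:150]=0;m[:,470:]=0;m=cv2.morphologyEx(m,cv2.MORPH_OPEN,np.ones((3,3)));print(cv2.boundingRect(m))
E
```

```text
[] 
 [{'box': [398.0, 251.2, 515.5, 384.7], 'conf': 0.72}] 
 [{'box': [243.1, 160.4, 274.3, 196.5], 'conf': 0.63}, {'box': [480.4, 341.4, 515.2, 382.2], 'conf': 0.25}]
w [246. 210. 390. 382.]
s [290. 275. 314. 312.]
d [372. 173. 400. 212.]
(0, 0, 0, 0)
```

```bash
python3 - <<'E'
from fit import *
D=cam('side');print(onz(D,(258,180),.03))
im=cv2.imread('pics/d18.png');hs=cv2.cvtColor(im,cv2.COLOR_BGR2HSV);m=cv2.inRange(hs,(95,100,40),(125,255,255))
n,l,st,ce=cv2.connectedComponentsWithStats(m);print([ (st[i].tolist(),ce[i].round()) for i in range(1,n) if st[i][4]>25])
im2=cv2.imread('pics/s18.png');hs=cv2.cvtColor(im2,cv2.COLOR_BGR2HSV);m=cv2.inRange(hs,(95,100,40),(125,255,255))
n,l,st,ce=cv2.connectedComponentsWithStats(m);print([ (st[i].tolist(),ce[i].round()) for i in range(1,n) if st[i][4]>25])
a=im[40:340,200:460];b=im2[190:410,230:530]
cv2.imwrite('pics/sd18.png',np.hstack([cv2.resize(a,(390,450)),cv2.resize(b,(410,450))]))
E
```

```text
[0.37858772 0.38406527]
[([244, 161, 30, 35, 741], array([259., 178.])), ([409, 357, 51, 8, 226], array([434., 360.])), ([421, 383, 88, 15, 539], array([465., 390.]))]
[([207, 206, 18, 13, 61], array([215., 212.])), ([186, 213, 50, 35, 231], array([210., 230.]))]
```

View pics/sd18.png

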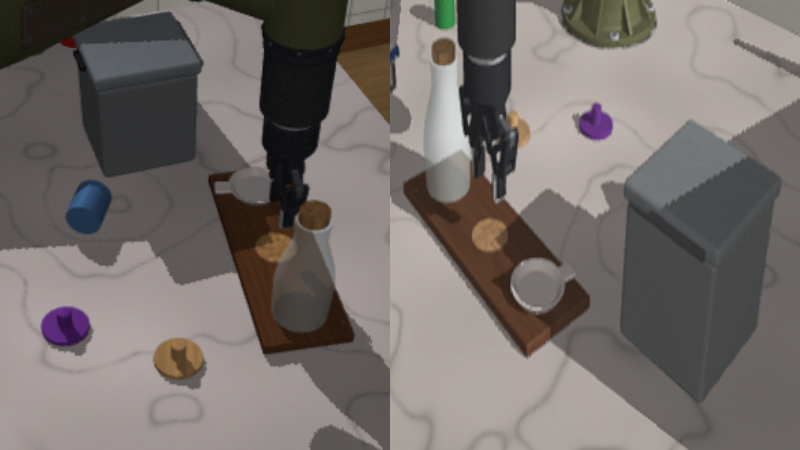

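The views show the crock slipped out during the move. It now lies on its side near side (259,178), clear of the bin, and the board is undisturbed. I'll go over it, find its axis and its open end, and tilt it upright.

```bash
python3 - <<'E'
from fit import *
D=cam('side');print('bin',onz(D,(200+107/1.5,40+173/1.5),0),onz(D,(200+196/1.5,40+155/1.5),0))
print(proj(D,[[.605,.101,.018]]),env.find_in('side','carafe')[:1],env.find_in('side','spoon_rest')[:1])
go(.36,.36,.24,-.174)
E
```

```text
bin [0.44145724 0.49273417] [0.5964181  0.48878818]
[[398.52328971 246.14814381]] [{'box': [378.7, 173.9, 422.6, 259.2], 'conf': 0.89}] [{'box': [342.3, 153.5, 378.6, 175.6], 'conf': 0.87}]
delta [-28.69  -8.32 -18.58] spin 0.001 rows 5.6
```

>>> arm_command(
  deltas="0 0 -6 0 6;0 0 -12 0 7;-4 -1 -18 0 8.5;-10 -3 -18.5 0 8.5;-16 -5 -18.5 0 8.5;-22 -7 -18.5 0 8.5;-28.6 -8.3 -18.5 0 8.5;-28.6 -8.3 -18.5 0 8.5;-28.6 -8.3 -18.5 0 8.5",
)

```text
time_s: 35.85
position: [0.3603, 0.36, 0.2395]
eef_rot: [0.996, -0.085, 0.0, -0.0]
force: [0.5, 0.3, 0.9]
width: 0.0849
finger_force: 0.0
```

```bash
python3 - <<'E'
from fit import *
s=env.sense();print(s['position'],s['time_s'],np.abs(s['joint_velocities']).max())
c=cam('wrist');im=snap('wrist','w20.png');print(env.find_in('wrist','crock'))
hs=cv2.cvtColor(im,cv2.COLOR_RGB2HSV);m=cv2.inRange(hs,(95,80,20),(130,255,255));m=cv2.morphologyEx(m,cv2.MORPH_OPEN,np.ones((5,5)))
n,l,st,ce=cv2.connectedComponentsWithStats(m);k=1+np.argmax(st[1:,4]);x,y,w,h,A=st[k];print(st[k],ce[k])
cn=cv2.findContours((l==k).astype(np.uint8),0,2)[0][0];print(cv2.minAreaRect(cn)); print(onz(c,ce[k],.028))
v=hs[:,:,2]
for r in range(y-4,y+h+5,6): print(r,''.join(('%3d'%(v[r,q]) if l[r,q]==k else '  .') for q in range(x-4,x+w+5,5)))
E
```

```text
[0.36026698 0.36002812 0.23953301] 35.85 0.040763185070380764
[{'box': [223.3, 159.3, 306.7, 237.0], 'conf': 0.58}]
[ 224  159   83   76 4107] [265.06111517 196.67324081]
((264.8675537109375, 196.6337127685547), (73.42247772216797, 57.209312438964844), 22.109447479248047)
[0.36438389 0.40927183]
155   .  .  .  .  .  .  .  .  .  .  .  .  .  .  .  .  .  .  .
161   .  .  .  .  . 79 75  .  .  .  .  .  .  .  .  .  .  .  .
167   .  .  .  . 87 86 83 80 78 74  .  .  .  .  .  .  .  .  .
173   .  .  .  . 90 89 88 86 86 83 81 78 74  .  .  .  .  .  .
179   .  .  . 95 93 91 91 91 90 88 90 87 85 80 78 74  .  .  .
185   .  .  . 98 97 96 95 95107104101 98 93 90 86 84 80 77  .
191   .  . 92 94 93 96 97127124118115111106103 99 94 90 85  .
197   .  . 87 88 89 91 94133133130128123121114111104101  .  .
203   . 81 84 86 86 89113137135135134133131129123119112  .  .
209   . 71 76 79 81 84 87138141139137139137135131130  .  .  .
215   .  .  . 70 73 77 79 89143141142141139139138135  .  .  .
221   .  .  .  .  .  . 70 73106141143144144144142  .  .  .  .
227   .  .  .  .  .  .  .  .  . 84134139141143144  .  .  .  .
233   .  .  .  .  .  .  .  .  .  .  .  .125136  .  .  .  .  .
239   .  .  .  .  .  .  .  .  .  .  .  .  .  .  .  .  .  .  .
```

```bash
python3 - <<'E'
from fit import *
D=cam('side');im=snap('side','d21.png');hs=cv2.cvtColor(im,cv2.COLOR_RGB2HSV);m=cv2.inRange(hs,(95,80,20),(130,255,255));m[300:]=0
n,l,st,ce=cv2.connectedComponentsWithStats(m);k=1+np.argmax(st[1:,4]);x,y,w,h,A=st[k];print(st[k],ce[k],onz(D,ce[k],.03))
for r in range(y,y+h): print(r,''.join(('%4d'%(hs[r,q,2]) if l[r,q]==k else '   .') for q in range(x,x+w)))
E
```

```text
[233 159  30  35 755] [247.96556291 176.11125828] [0.36033954 0.40443716]
159    .   .   .   .   .   .   .   .   .   .   .   .   .  64  64  66  65  65  69  68  69   .   .   .   .   .   .   .   .   .
160    .   .   .   .   .   .   .   .   .   .   .  57  62  60  63  64  66  64  67  65  66  65  68  70   .   .   .   .   .   .
161    .   .   .   .   .   .   .   .   .   .  59  58  61  62  63  65  67  65  65  65  66  67  66  65  66   .   .   .   .   .
162    .   .   .   .   .   .   .   .   .  57  56  60  61  63  65  65  67  66  68  66  66  66  65  65  64  65   .   .   .   .
163    .   .   .   .   .   .   .   .   .  56  60  61  61  64  64  65  66  65  66  66  65  65  65  65  65  64  64  66   .   .
164    .   .   .   .   .   .   .   .  57  58  62  64  63  66  77 103  66  65  66  67  66  65  64  64  64  64  62  64   .   .
165    .   .   .   .   .   .   .   .  56  60  61  62  75 113 114 114 101  98  92  87  66  66  65  65  63  61  61  60  59   .
166    .   .   .   .   .   .   .  60  59  62  75 113 115 123 119 113 108 100  96  93  85  81  66  64  61  62  60  59  57  59
167    .   .   .   .   .  
[... 2648 characters left out ...]
 64  67  64  64  66  67  65  66  65  64  67  63   .   .   .   .   .   .   .
189    .   .   .  66  65  66  66  66  66  65  66  66  66  66  66  66  63  65  66  64  63  66  64   .   .   .   .   .   .   .
190    .   .   .   .   .  67  67  64  66  65  65  65  65  66  65  66  66  66  65  65  65  66   .   .   .   .   .   .   .   .
191    .   .   .   .   .   .  68  64  67  65  65  64  65  65  65  64  65  64  65  66  67  66   .   .   .   .   .   .   .   .
192    .   .   .   .   .   .   .   .  66  64  65  64  65  66  65  65  66  67  65  66  66   .   .   .   .   .   .   .   .   .
193    .   .   .   .   .   .   .   .   .   .  67  66  63  66  64  65  66  64  66   .   .   .   .   .   .   .   .   .   .   .
```

The end facing the side camera is a uniform flat disc, so that is the closed bottom. The mouth points towards +y. I check whether it still rolls.

>>> arm_command(
  deltas="0 0 0 0 8.5;0 0 0 0 8.5;0 0 0 0 8.5;0 0 0 0 8.5",
)

```text
time_s: 36.5
position: [0.3609, 0.3596, 0.239]
eef_rot: [0.996, -0.086, -0.0, 0.0]
force: [0.7, -0.4, -0.3]
width: 0.0853
finger_force: 0.0
```

```bash
cat > lying.py <<'E'
from fit import *
def axis_fit(c,im,x0):
    hs=cv2.cvtColor(im,cv2.COLOR_RGB2HSV);m=cv2.inRange(hs,(95,80,20),(130,255,255));m=cv2.morphologyEx(m,cv2.MORPH_OPEN,np.ones((5,5)))
    n,l,st,ce=cv2.connectedComponentsWithStats(m);k=1+np.argmax(st[1:,4]);m=(l==k).astype(np.uint8)
    B=cyl(.028,.065,-.0325)
    def pts(p): # p: x,y,heading of the axis (bottom->mouth)
        a=np.array([np.cos(p[2]),np.sin(p[2]),0]);b=np.array([-a[1],a[0],0]);return np.outer(B[:,2],a)+np.outer(B[:,0],b)+np.outer(B[:,1],[0,0,1])+[p[0],p[1],.028]
    def cost(p):
        q=cv2.convexHull(np.round(proj(c,pts(p))*16).astype(np.int32));k=np.zeros_like(m);cv2.fillConvexPoly(k,q,1,shift=4);return float((k!=m).sum())
    from scipy.optimize import minimize
    r=min((minimize(cost,[*x0[:2],h],method='Nelder-Mead',options=dict(initial_simplex=np.array([[*x0[:2],h],[x0[0]+.01,x0[1],h],[x0[0],x0[1]+.01,h],[x0[0],x0[1],h+.3]]))) for h in(.6,1.2,1.8,2.4)),key=lambda r:r.fun)
    return r.x,r.fun,m.sum(),ce[k]
E
python3 - <<'E'
from lying import *
s=env.sense();print(s['position'],s['time_s']);c=cam('wrist');im=snap('wrist','w22.png')
print(axis_fit(c,im,[.363,.408]))
E
```

```text
[0.36090837 0.35956977 0.23897816] 36.5
(array([0.36121636, 0.41010716, 1.00803183]), np.float64(404.0), np.uint64(4107), array([263.04796689, 199.63574385]))
```

```bash
python3 - <<'E'
from lying import *
go(.371,.428,.2,-2.13)
E
```

```text
delta [-0.18 -6.92  3.9 ] spin 1.957 rows 1.3
```

>>> arm_command(
  deltas="0 -1 0 0.18 8.5;0 -2 0 0.36 8.5;0 -3 0 0.54 8.5;0 -4 0 0.72 8.5;0 -5 0 0.9 8.5;0 -6 0 1.08 8.5;0 -6.9 0 1.26 8.5;0 -6.9 0 1.44 8.5;0 -6.9 0 1.62 8.5;0 -6.9 0 1.8 8.5",
)

```text
time_s: 37.8
position: [0.3726, 0.4277, 0.2389]
eef_rot: [-0.549, 0.836, -0.0, -0.0]
force: [0.8, -0.1, 0.1]
width: 0.0852
finger_force: 0.0
```

>>> arm_command(
  deltas="0 0 2 0.18 8.5;0 0 4 0.18 8.5;0 0 4 0.18 8.5;0 0 4 0.18 8.5",
)

```text
time_s: 38.3
position: [0.373, 0.4278, 0.2001]
eef_rot: [-0.475, 0.88, 0.0, 0.001]
force: [1.0, -0.4, 0.7]
width: 0.0847
finger_force: 0.0
```

```bash
python3 - <<'E'
from lying import *
s=env.sense();print(s['position'],psi(s),s['time_s'],s['joint_positions'][5]);c=cam('wrist');im=snap('wrist','w23.png')
r=axis_fit(c,im,[.36,.411]);print(r);p=r[0]
h=p[2];g=p[:2]+.019*np.array([np.cos(h),np.sin(h)]);print(g)
go(g[0],g[1],.010,h-np.pi)
E
```

```text
[0.37295899 0.4277539  0.20006006] -2.1525929612368873 38.3 -1.7895350001107129
(array([0.36217815, 0.41000687, 1.01058978]), np.float64(474.0), np.uint64(5540), array([316.09548736, 177.42545126]))
[0.37227402 0.42610263]
delta [ 0.22 -0.04 19.03] spin -0.022 rows 3.0
```

The crock is at rest at (0.362, 0.410), with its axis heading at 1.01 rad. I descend astride the mouth end and close lightly.

>>> arm_command(
  deltas="0.2 0 8 -0.02 8.5;0.2 0 14 -0.02 8.5;0.2 0 17.5 -0.02 8.5;0.2 0 19 -0.02 8.5;0.2 0 19 -0.02 7;0.2 0 19 -0.02 6.2;0.2 0 19 -0.02 5.8;0.2 0 19 -0.02 5.6;0.2 0 19 -0.02 5.5;0.2 0 19 -0.02 5.5",
  force=20,
)

```text
time_s: 39.6
position: [0.3716, 0.4259, 0.0091]
eef_rot: [-0.483, 0.875, -0.0, 0.0]
force: [-0.2, 0.7, -0.2]
width: 0.0548
finger_force: 0.0
```

>>> arm_command(
  deltas="0 0 0 0 5.4;0 0 0 0 5.4;0 0 0 0 5.4",
)

```text
time_s: 39.98
position: [0.3716, 0.4259, 0.009]
eef_rot: [-0.483, 0.875, -0.0, -0.0]
force: [0.2, 0.8, -0.1]
width: 0.0538
finger_force: 0.0
```

>>> arm_command(
  deltas="0 0 0 0 5.3;0 0 0 0 5.2;0 0 0 0 5.2;0 0 0 0 5.2",
)

```text
time_s: 40.48
position: [0.3716, 0.4259, 0.009]
eef_rot: [-0.483, 0.875, -0.0, -0.0]
force: [0.5, -1.1, -0.3]
width: 0.0522
finger_force: 0.0
```

```bash
python3 - <<'E'
from lying import *
s=env.sense();print(s['position'],psi(s));c=cam('wrist');im=snap('wrist','w24.png')
try: print(axis_fit(c,im,[.362,.41]))
except Exception as e: print(e)
q=lambda X:proj(c,[X])[0].round()
t=np.array(s['position']);R=Rn.from_quat(s['eef_rot']).as_matrix()
print('tcp',q(t),'tips +-26',q(t+R[:,1]*.026),q(t-R[:,1]*.026),'centre',q([.362,.41,.056]))
hs=cv2.cvtColor(im,cv2.COLOR_RGB2HSV)
for r in range(150,440,10): print(r,''.join('B' if 95<=hs[r,k,0]<=130 and hs[r,k,1]>80 else ('#' if hs[r,k,2]<60 else ('+' if hs[r,k,2]<110 else '.')) for k in range(160,480,5)))
E
```

```text
[0.37155968 0.42589198 0.00900475] -2.132732475285509
(array([0.36255621, 0.41078582, 1.01372549]), np.float64(1357.0), np.uint64(27117), array([315.75107866, 271.68617472]))
tcp [317. 289.] tips +-26 [374. 289.] [259. 289.] centre [315. 299.]
150 ................................................................
160 ................................................................
170 ................................................................
180 ....................BBBBBBBBBBBBBBBBBBBBBBB.....................
190 ................+BBBBBBBBBBBBBBBBBBBBBBBBBBBBBB.................
200 .................BBBBBBBBBBBBBBBBBBBBBBBBBBBBBB.................
210 .................BBBBBBBBBBBBBBBBBBBBBBBBBBBBBB.................
220 .................BBBBBBBBBBBBBBBBBBBBBBBBBBBBB..................
230 .................BBBBBBBBBBBBBBBBBBBBBBBBBBBBB+.................
240 .................BBBBBBBBBBBBBBBBBBBBBBBBBBBBB..................
250 .................BBBBBBBBBBBBBBBBBBBBBBBBBBBBB..................
260 .................BBBBBBBBBBBBBBBBBBBBBBBBBBBBB..................
270 .................+BBBBBB
[... 444 characters left out ...]
#.........
340 ........###+++####BBBBBBBBBBBBBBBBBBBBBBBBBBB+####+++###........
350 .......###+++#####.BBBBBBBBBBBBBBBBBBBBBBBBB++####++++###.......
360 .....+###+...+####..BBBBBBBBBBBBBBBBBBBBBBB...#####...####......
370 ...########..+###......BBBBBBBBBBBBBBBBB......#####+#########...
380 +############+###..............................################+
390 #############+##...............................#################
400 ################................................################
410 ###############.................................################
420 ##############+..................................###############
430 ###############......+++........................+###############
```

The wrist picture shows the fingertips standing about 20 mm behind the TCP at this opening, so earlier grips only held the rim. I go lower in steps, watching the force.

>>> arm_command(
  deltas="0 0 0 0 6.2;0 0 0 0 6.2;0 0 0.5 0 6.2;0 0 1.0 0 6.2;0 0 1.3 0 6.2;0 0 1.3 0 6.2",
)

```text
time_s: 41.28
position: [0.3714, 0.4256, -0.0045]
eef_rot: [-0.483, 0.875, -0.0, -0.0]
force: [0.9, 0.1, -0.4]
width: 0.062
finger_force: 0.0
```

>>> arm_command(
  deltas="0 0 0 0 5.8;0 0 0 0 5.6;0 0 0 0 5.5;0 0 0 0 5.5",
)

```text
time_s: 41.78
position: [0.3718, 0.426, -0.0035]
eef_rot: [-0.483, 0.875, -0.0, 0.0]
force: [0.2, -1.6, 3.4]
width: 0.0555
finger_force: 17.1
```

Contact is now solid: 55.5 mm, 17 N. I shift towards the mouth and take a lighter grip, so that the crock can swing upright when lifted.

>>> arm_command(
  deltas="0 0 0 0 5.9;0 0 0 0 5.9;-0.7 0 0 0 5.9;-0.7 0 0 0 5.9;-0.7 0 0 0 5.7;-0.7 0 0 0 5.6;-0.7 0 0 0 5.57;-0.7 0 0 0 5.57;-0.7 0 0 0 5.57",
)

```text
time_s: 42.9
position: [0.3754, 0.4319, -0.0038]
eef_rot: [-0.483, 0.875, 0.0, 0.0]
force: [1.5, 0.3, 0.9]
width: 0.0557
finger_force: 9.5
```

>>> arm_command(
  deltas="0.2 0 -0.4 0 5.57;0.5 0 -0.9 0 5.57;1.0 0 -1.5 0 5.57;1.6 0 -2.1 0 5.57;2.4 0 -2.7 0 5.57;3.2 0 -3.3 0 5.57;4 0 -4 0 5.57;4.5 0 -5 0 5.57;4.5 0 -6 0 5.57;4.5 0 -6 0 5.57",
)

```text
time_s: 44.15
position: [0.3517, 0.3944, 0.0573]
eef_rot: [-0.483, 0.875, 0.0, 0.001]
force: [0.8, 1.0, 0.1]
width: 0.0555
finger_force: 0.0
```

```bash
cat > tilt.py <<'E'
from lying import *
# fit tilt of held crock: hinge at G (mouth-side grip), axis direction in the tool x / z plane
def tiltfit(views,g=.0568):
    from scipy.optimize import minimize
    s=env.sense();R=Rn.from_quat(s['eef_rot']).as_matrix();G=np.array(s['position'])-R[:,2]*.031
    B=cyl(.028,.065,-g)
    def pts(p): # p: tilt d (0 upright, pi/2 bottom towards tool +x), dx,dz
        ax=-np.sin(p[0])*R[:,0]-np.cos(p[0])*R[:,2]; b=np.cos(p[0])*R[:,0]-np.sin(p[0])*R[:,2]
        return np.outer(B[:,2],ax)+np.outer(B[:,0],b)+np.outer(B[:,1],R[:,1])+G+p[1]*R[:,0]+p[2]*R[:,2]
    M=[]
    for c,im,roi in views:
        hs=cv2.cvtColor(im,cv2.COLOR_RGB2HSV);m=cv2.inRange(hs,(95,80,20),(130,255,255));x0,y0,x1,y1=roi;k=np.zeros_like(m);k[y0:y1,x0:x1]=m[y0:y1,x0:x1]>0
        k=cv2.morphologyEx(k,cv2.MORPH_OPEN,np.ones((3,3)));n,l,st,ce=cv2.connectedComponentsWithStats(k)
        if n>1: i=1+np.argmax(st[1:,4]);M.append((c,(l==i).astype(np.uint8)));print('blue',st[i])
    def cost(p):
        t=0
        for c,m in M:
            q=cv2.convexHull(np.round(proj(c,pts(p))*16).astype(np.int32));k=np.zeros_like(m);cv2.fillConvexPoly(k,q,1,shift=4);t+=float((k!=m).sum())/max(1,m.sum())
        return t+(abs(p[1])/.02)**2*.05+(abs(p[2])/.02)**2*.05
    r=min((minimize(cost,[d,0,0],method='Nelder-Mead',options=dict(initial_simplex=np.array([[d,0,0],[d+.2,0,0],[d,.008,0],[d,0,.008]]))) for d in(0,.4,.8,1.2,1.6)),key=lambda r:r.fun)
    return r.x.round(3),round(r.fun,3)
def run():
    s=env.sense();print(s['position'].round(4) if hasattr(s['position'],'round') else s['position'],'w',round(s['width'],4),'f',round(s['finger_force'],1),np.round(s['force'],1))
    c=cam('wrist');im=snap('wrist');D=cam('side');im2=snap('side')
    print(tiltfit([(c,im,(150,100,480,480))]),tiltfit([(D,im2,(200,80,330,260))]),tiltfit([(c,im,(150,100,480,480)),(D,im2,(200,80,330,260))]))
E
python3 -c "
from tilt import *
run()"
```

```text
[0.3517 0.3944 0.0573] w 0.0555 f 0.0 [0.8 1.  0.1]
blue [  249   123   138   141 14749]
blue [226 174  27  37 815]
blue [  249   123   138   141 14749]
blue [226 174  27  37 815]
(array([-0.009,  0.041,  0.034]), np.float64(0.369)) (array([0.509, 0.032, 0.031]), np.float64(0.395)) (array([-0.019,  0.041,  0.033]), np.float64(0.489))
```

```bash
python3 - <<'E'
from lying import *
c=cam('wrist');s=env.sense();im=snap('wrist')
r=axis_fit(c,im,[.35,.40]);print(r)
for dx,dy in((0,0),): 
    # upright alternative
    m=cv2.inRange(cv2.cvtColor(im,cv2.COLOR_RGB2HSV),(95,80,20),(130,255,255));b=cv2.boundingRect(cv2.morphologyEx(m,cv2.MORPH_OPEN,np.ones((5,5))));b=[b[0],b[1],b[0]+b[2],b[1]+b[3]];print(b,fit(cyl(.028,.065),[(c,b)],[.34,.38]))
D=cam('side');i2=snap('side');m=cv2.inRange(cv2.cvtColor(i2,cv2.COLOR_RGB2HSV),(95,80,20),(130,255,255));m[300:]=0;b2=cv2.boundingRect(m[:, :340]);b2=[b2[0],b2[1],b2[0]+b2[2],b2[1]+b2[3]];print(b2)
print(fit(cyl(.028,.065),[(c,b),(D,b2)],[.34,.38]))
E
```

```text
(array([0.33258768, 0.36422543, 3.38048415]), np.float64(4312.0), np.uint64(14937), array([317.01579969, 196.85371895]))
[249, 125, 386, 267] (array([0.32885684, 0.35900119]), array([-1.7, -1.8,  1.7,  1.8]))
[217, 53, 267, 211]
(array([0.3288834 , 0.35908168]), array([ -1.6,  -1.7,   1.7,   2. ,   8.6, 118.9, -13.8,  -0.8]))
```

```bash
python3 - <<'E'
from lying import *
D=cam('side');q=proj(D,cyl(.028,.065)+[.329,.359,0]);print(np.r_[q.min(0),q.max(0)].round(1))
im=snap('side');hs=cv2.cvtColor(im,cv2.COLOR_RGB2HSV)
for r in range(170,214): print(r,''.join('%4d'%hs[r,k,2] if 95<=hs[r,k,0]<=130 and hs[r,k,1]>80 else '   .' for k in range(222,258)))
E
```

```text
[225.6 171.9 253.2 210.2]
170    .   .   .   .   .   .   .   .   .   .   .   .   .   .   .   .   .   .   .   .   .   .   .   .   .   .   .   .   .   .   .   .   .   .   .   .
171    .   .   .   .   .   .   .   .   .   .   .   .   .   .   .   .   .   .   .   .   .   .   .   .   .   .   .   .   .   .   .   .   .   .   .   .
172    .   .   .   .   .   .   .   .   .   .   .   .   .   .   .   .   .   .   .   .   .   .   .   .   .   .   .   .   .   .   .   .   .   .   .   .
173    .   .   .   .   .   .   .   .   .   .   .   .   .   .   .   .   .   .   .   .   .   .   .   .   .   .   .   .   .   .   .   .   .   .   .   .
174    .   .   .   .   .   .   .   .   .   .   .   . 106   .  77  79  81  80  90 111 114 112   .   .   .   .   .   .   .   .   .   .   .   .   .   .
175    .   .   .   .   .   .   .   .   .   . 116 105  84  72  71  71  70  71  72  83  90  95 109 115 108   .   .   .   .   .   .   .   .   .   .   .
176    .   .   .   .   .   .   .   . 120 105  91  75  69  70  67  68  71  69  70  69  72  73  80  95 112 114   .   .   .   .   .   .   .   .   .   .
177    .   .   .   .   .   .   
[... 4781 characters left out ...]
   .   .  71  68  70  71  68  69  70  71  68  69  66  67  70   .   .   .   .   .   .   .   .   .   .   .
210    .   .   .   .   .   .   .   .   .   .   .   .   .   .  70  71  71  72  73  71  70  69   .   .   .   .   .   .   .   .   .   .   .   .   .   .
211    .   .   .   .   .   .   .   .   .   .   .   .   .   .   .   .   .   .   .   .   .   .   .   .   .   .   .   .   .   .   .   .   .   .   .   .
212    .   .   .   .   .   .   .   .   .   .   .   .   .   .   .   .   .   .   .   .   .   .   .   .   .   .   .   .   .   .   .   .   .   .   .   .
213    .   .   .   .   .   .   .   .   .   .   .   .   .   .   .   .   .   .   .   .   .   .   .   .   .   .   .   .   .   .   .   .   .   .   .   .
```

The crock has come to stand upright, mouth up, at (0.329, 0.359). Both cameras fit, with residuals of 2 px or less. I rise, turn back and grasp it low this time.

```bash
python3 - <<'E'
from h import *
go(.329,.359,.2,-.174)
E
```

```text
delta [  4.12   0.04 -14.46] spin -1.959 rows 2.4
```

>>> arm_command(
  deltas="0 0 -3 0 7;0 0 -8 0 8.5;1 0 -14.2 -0.18 8.5;2 0 -14.2 -0.36 8.5;3 0 -14.2 -0.54 8.5;4 0 -14.2 -0.72 8.5;4.2 0 -14.2 -0.9 8.5;4.2 0 -14.2 -1.08 8.5;4.2 0 -14.2 -1.26 8.5;4.2 0 -14.2 -1.44 8.5",
)

```text
time_s: 45.65
position: [0.3289, 0.3582, 0.1976]
eef_rot: [0.942, -0.337, -0.0, 0.0]
force: [-0.4, -0.9, -0.5]
width: 0.0853
finger_force: 0.0
```

>>> arm_command(
  deltas="0 0 0 -0.17 8.5;0 0 0 -0.34 8.5;0 0 0 -0.52 8.5;0 0 0 -0.52 8.5;0 0 0 -0.52 8.5;0 0 0 -0.52 8.5",
)

```text
time_s: 46.4
position: [0.3289, 0.3582, 0.1979]
eef_rot: [0.996, -0.087, -0.0, 0.0]
force: [-0.2, 0.9, 0.2]
width: 0.0851
finger_force: 0.0
```

```bash
python3 - <<'E'
from fit import *
s=env.sense();print(s['position'],psi(s),s['width'],s['time_s'])
c=cam('wrist');im=snap('wrist','w30.png')
m=cv2.inRange(cv2.cvtColor(im,cv2.COLOR_RGB2HSV),(95,80,20),(130,255,255));m=cv2.morphologyEx(m,cv2.MORPH_OPEN,np.ones((5,5)))
b=cv2.boundingRect(m);b=[b[0],b[1],b[0]+b[2],b[1]+b[3]];x=fit(cyl(.028,.065),[(c,b)],[.33,.36]);print(b,x)
go(x[0][0],x[0][1],.003,-.174)
E
```

```text
[0.32893107 0.35820975 0.19793432] -0.1747305908817626 0.0851484484184829 46.4
[281, 167, 354, 248] (array([0.32813476, 0.35830704]), array([-0.5, -2. ,  0.5,  1.7]))
delta [-0.08  0.   19.5 ] spin -0.0 rows 3.1
```

>>> arm_command(
  deltas="0 0 8 0 8.5;0 0 14 0 8.5;0 0 18 0 8.5;0 0 19.5 0 8.5;0 0 19.5 0 7;0 0 19.5 0 6.2;0 0 19.5 0 5.7;0 0 19.5 0 5.4;0 0 19.5 0 5.2;0 0 19.5 0 5.2",
  force=30,
)

```text
time_s: 47.7
position: [0.3298, 0.3594, 0.0057]
eef_rot: [0.996, -0.086, 0.001, -0.001]
force: [-2.6, -1.5, 6.0]
width: 0.0561
finger_force: 31.0
```

>>> arm_command(
  deltas="0 0 -0.3 0 5.0;0 0 -1 0 5.0;0 0 -2 0 5.0;0 0 -4 0 5.0;0 0 -7 0 5.0;0 0 -10 0 5.0;0 0 -12 0 5.0;0 0 -12 0 5.0",
)

```text
time_s: 48.7
position: [0.3293, 0.359, 0.1246]
eef_rot: [0.996, -0.086, 0.0, -0.001]
force: [-0.2, 0.1, -3.3]
width: 0.0559
finger_force: 32.4
```

```bash
python3 - <<'E'
from fit import *
s=env.sense();print(s['position'],s['width'],s['finger_force'],s['force'])
c=cam('wrist');im=snap('wrist','w31.png')
m=cv2.inRange(cv2.cvtColor(im,cv2.COLOR_RGB2HSV),(95,80,20),(130,255,255));m=cv2.morphologyEx(m,cv2.MORPH_OPEN,np.ones((5,5)));print(cv2.boundingRect(m))
q=proj(c,cyl(.028,.065)+[s['position'][0],s['position'][1],s['position'][2]-.003]);print(np.r_[q.min(0),q.max(0)-q.min(0)].round())
go(.45,.3,.12,-.174);go(.628,.228,.12,-.174)
E
```

```text
[0.32929102 0.35900932 0.12459453] 0.055939826066732846 32.439470272511244 [-0.15526829  0.0797412  -3.26488836]
(230, 233, 175, 207)
[228. 229. 179. 216.]
delta [12.95  3.67  0.28] spin 0.001 rows 2.2
delta [31.72  7.7   0.27] spin 0.001 rows 5.2
```

Held firmly now: 56 mm, 32 N. I carry it smoothly to the cork spot.

>>> arm_command(
  deltas="1.5 0.4 0 0 5;4.5 1.2 0 0 5;8.5 2.1 0 0 5;12.5 3 0 0 5;16.5 4 0 0 5;20.5 5 0 0 5;24.5 6 0 0 5;28 6.9 0 0 5;30.5 7.5 0 0 5;31.7 7.7 0 0 5",
)

```text
time_s: 50.0
position: [0.6287, 0.226, 0.1206]
eef_rot: [0.996, -0.087, -0.001, 0.001]
force: [-0.2, -0.9, -2.0]
width: 0.0561
finger_force: 32.4
```

>>> arm_command(
  deltas="0 0 0 0 5;0 0 0 0 5",
)

```text
time_s: 50.25
position: [0.6274, 0.2282, 0.1228]
eef_rot: [0.996, -0.086, -0.0, 0.0]
force: [-0.9, 0.5, -1.6]
width: 0.0558
finger_force: 32.4
```

```bash
python3 - <<'E'
from h import *
s=env.sense();print(s['position'],s['width'],s['finger_force'],s['force']);go(.628,.228,.0235,-.174)
E
```

```text
[0.62738644 0.22816338 0.12279044] 0.05576683325073721 32.417707554996014 [-0.9347681   0.49844996 -1.60456551]
delta [0.07 0.   9.93] spin 0.002 rows 1.6
```

>>> arm_command(
  deltas="0 0 4 0 5;0 0 7 0 5;0 0 8.8 0 5;0 0 9.5 0 5;0 0 9.8 0 5;0 0 9.9 0 5;0 0 9.9 0 5",
)

```text
time_s: 51.12
position: [0.6284, 0.2281, 0.0249]
eef_rot: [0.996, -0.086, 0.001, -0.0]
force: [-0.1, 0.0, -2.1]
width: 0.0559
finger_force: 32.4
```

>>> arm_command(
  deltas="0 0 0.1 0 5;0 0 0.15 0 5;0 0 0.2 0 5;0 0 0.2 0 5",
)

```text
time_s: 51.62
position: [0.6285, 0.228, 0.0238]
eef_rot: [0.996, -0.086, 0.001, -0.0]
force: [-3.2, -1.2, 5.6]
width: 0.0557
finger_force: 33.1
```

>>> arm_command(
  deltas="0 0 0 0 5.8;0 0 0 0 6.4;0 0 0 0 7.2;0 0 0 0 7.2;0 0 -3 0 7.2;0 0 -8 0 7.2;0 0 -14 0 7.2;0 0 -18 0 7.2;0 0 -18 0 7.2",
)

```text
time_s: 52.75
position: [0.6295, 0.2283, 0.2072]
eef_rot: [0.996, -0.086, 0.003, -0.002]
force: [0.1, -0.9, 0.4]
width: 0.0719
finger_force: 0.0
```

```bash
python3 - <<'E'
from fit import *
s=env.sense();print(s['position'],s['force'],s['time_s'])
c=cam('wrist');im=snap('wrist','w33.png');print(env.find_in('wrist','crock')[:1])
m=cv2.inRange(cv2.cvtColor(im,cv2.COLOR_RGB2HSV),(95,80,20),(130,255,255));m=cv2.morphologyEx(m,cv2.MORPH_OPEN,np.ones((5,5)));n,l,st,ce=cv2.connectedComponentsWithStats(m);k=1+np.argmax(st[1:,4]);b=st[k];b=[b[0],b[1],b[0]+b[2],b[1]+b[3]]
D=cam('side');i2=snap('side');S=cam('scene');i3=snap('scene')
print(b,fit(cyl(.028,.065,.018),[(c,b)],[.628,.228]))
for nm in('crock','carafe','spoon_rest'): print(nm,[q['box'] for q in env.find_in('scene',nm)[:1]],[q['box'] for q in env.find_in('side',nm)[:1]])
for cc in(S,D):
    q=proj(cc,cyl(.028,.065,.018)+[.628,.228,0]);print(np.r_[q.min(0),q.max(0)].round())
print([q['box'] for q in env.find_in('side','lid')[:3]]);go(.423,.088,.2,-.174)
E
```

```text
[0.62954925 0.2283278  0.20722081] [ 0.13234952 -0.8651602   0.36890513] 52.75
[{'box': [282.9, 171.5, 352.7, 258.3], 'conf': 0.88}]
[np.int32(281), np.int32(172), np.int32(356), np.int32(255)] (array([0.62709842, 0.22861456]), array([-0.4, -2.2,  0.4,  1.8]))
crock [[290.4, 275.0, 314.4, 309.3]] [[372.3, 175.3, 401.4, 212.6]]
carafe [[253.2, 204.2, 290.1, 288.7]] [[377.5, 172.9, 425.7, 258.9]]
spoon_rest [[318.0, 316.6, 363.5, 343.9]] [[345.2, 151.9, 388.7, 177.0]]
[290. 275. 314. 312.]
[372. 174. 400. 213.]
[[226.3, 245.0, 259.2, 272.1], [303.1, 267.5, 332.8, 292.2], [250.7, 49.2, 334.2, 158.3]]
delta [-17.78  17.29   0.18] spin 0.001 rows 4.0
```

Crock stands on the cork spot, about 1 mm off the middle, and the carafe and spoon rest are unmoved. Now the wooden lid (side box 303–333, 267–292; the purple one at 226–259 is not it).

>>> arm_command(
  deltas="-4 0 -3 0 5;-9 0 -4 0 5;-12 5 -3 0 5;-15 10 -2 0 5;-17.8 15 0 0 5;-17.8 17.3 0 0 5;-17.8 17.3 0 0 5;-17.8 17.3 0 0 5",
)

```text
time_s: 54.3
position: [0.4232, 0.0885, 0.2023]
eef_rot: [0.996, -0.086, 0.0, -0.0]
force: [0.4, -0.4, 0.3]
width: 0.0499
finger_force: 0.0
```

```bash
cat > lid.py <<'E'
from fit import *
L=np.vstack([cyl(.034,.008),cyl(.01,.026,.008)])
def lid():
    s=env.sense();print(s['position'],psi(s),s['force'],s['width'],s['time_s'])
    c=cam('wrist');im=snap('wrist','lid.png');r=env.find_in('wrist','lid');print([(np.round(q['box']),q['conf']) for q in r])
    hs=cv2.cvtColor(im,cv2.COLOR_RGB2HSV)
    for q in r[:3]:
        b=q['box'];u,v=int((b[0]+b[2])/2),int(b[1]*.6+b[3]*.4);print(hs[v,u],hs[v,u-8],fit(L,[(c,b)],[.42,.09]))
    # disc mask by hue
    m=((hs[:,:,0]>=9)&(hs[:,:,0]<=22)&(hs[:,:,1]>90)).astype(np.uint8);m=cv2.morphologyEx(m,cv2.MORPH_OPEN,np.ones((5,5)))
    n,l,st,ce=cv2.connectedComponentsWithStats(m)
    for k in range(1,n):
        if st[k][4]>800:
            b=st[k];b=[b[0],b[1],b[0]+b[2],b[1]+b[3]];print('wood',b,st[k][4],fit(L,[(c,b)],[.42,.09]))
E
python3 -c "
from lid import *
lid()"
```

```text
[0.4231565  0.0884855  0.20229882] -0.1729832682745434 [ 0.42829544 -0.37522527  0.26363965] 0.04992804104732581 54.3
[(array([279., 159., 357., 233.]), 0.92), (array([212., 308., 270., 367.]), 0.86)]
[ 15 106  99] [ 16 107 126] (array([0.42159544, 0.08815522]), array([ 1. , -0.9, -1. ,  0.9]))
[150  14  18] [100  13  61] (array([0.29023656, 0.1903648 ]), array([-4.1, -1. ,  4.8,  1.6]))
wood [np.int32(0), np.int32(0), np.int32(333), np.int32(70)] 18600 (array([0.58608161, 0.26131199]), array([  37.7,   -2.8, -211.6,   15.2]))
wood [np.int32(283), np.int32(161), np.int32(356), np.int32(233)] 4164 (array([0.42021303, 0.08716452]), array([-1.3, -1.2,  1.3,  2.1]))
```

>>> arm_command(
  deltas="-0.2 0.1 8 0 5;-0.2 0.1 14 0 5;-0.2 0.1 17.5 0 5;-0.2 0.1 19 0 5;-0.2 0.1 19 0 4;-0.2 0.1 19 0 3;-0.2 0.1 19 0 2.4;-0.2 0.1 19 0 2.0;-0.2 0.1 19 0 1.6;-0.2 0.1 19 0 1.6",
  force=25,
)

```text
time_s: 55.65
position: [0.4208, 0.0874, 0.0121]
eef_rot: [0.996, -0.086, 0.0, 0.0]
force: [0.1, -0.1, 0.0]
width: 0.0161
finger_force: 0.0
```

>>> arm_command(
  deltas="0 0 0 0 1.4;0 0 0 0 1.4",
)

```text
time_s: 55.9
position: [0.4207, 0.0874, 0.012]
eef_rot: [0.996, -0.086, -0.0, 0.0]
force: [-0.1, -0.4, -0.6]
width: 0.0143
finger_force: 0.0
```

>>> arm_command(
  deltas="0 0 0 0 3.5;0 0 0 0 4;0 0 0.5 0 4;0 0 1.0 0 4;0 0 1.4 0 4;0 0 1.4 0 4",
)

```text
time_s: 56.65
position: [0.4204, 0.0872, -0.0025]
eef_rot: [0.996, -0.086, -0.0, 0.0]
force: [0.1, -0.4, 0.0]
width: 0.0404
finger_force: 0.0
```

>>> arm_command(
  deltas="0 0 0 0 3;0 0 0 0 2.4;0 0 0 0 2;0 0 0 0 1.6;0 0 0 0 1.6;0 0 0 0 1.6",
)

```text
time_s: 57.4
position: [0.4209, 0.0874, -0.0017]
eef_rot: [0.996, -0.086, 0.0, 0.0]
force: [-0.9, -0.2, 2.3]
width: 0.0184
finger_force: 24.5
```

>>> arm_command(
  deltas="0 0 0 0 3;0 0 0 0 3.5;0 0 0.4 0 3.5;0 0 0.7 0 3.5;0 0 0.7 0 2.6;0 0 0.7 0 2.1;0 0 0.7 0 1.6;0 0 0.7 0 1.6;0 0 0.7 0 1.6",
)

```text
time_s: 58.52
position: [0.4208, 0.0874, -0.0088]
eef_rot: [0.996, -0.086, 0.0, -0.0]
force: [-0.2, 0.2, 0.6]
width: 0.0185
finger_force: 24.5
```

>>> arm_command(
  deltas="0 0 -0.4 0 1.5;0 0 -1.5 0 1.5;0 0 -4 0 1.5;0 0 -8 0 1.5;0 0 -13 0 1.5;0 0 -18 0 1.5;0 0 -20 0 1.5;0 0 -20 0 1.5",
)

```text
time_s: 59.52
position: [0.4214, 0.0877, 0.1933]
eef_rot: [0.996, -0.086, 0.002, -0.001]
force: [0.5, 0.4, -2.5]
width: 0.0184
finger_force: 24.5
```

```bash
python3 - <<'E'
from fit import *
s=env.sense();print(s['position'],s['width'],s['finger_force'],s['force'])
c=cam('wrist');im=snap('wrist','w40.png');r=env.find_in('wrist','lid');print([(np.round(q['box']),q['conf']) for q in r][:2])
L=np.vstack([cyl(.034,.008),cyl(.01,.026,.008)])+[0,0,s['position'][2]+.0088]
for q in r[:1]: print(fit(L,[(c,q['box'])],s['position'][:2]))
go(.52,.235,.19,-.174);go(.627,.2285,.15,-.174)
E
```

```text
[0.42142134 0.08773568 0.19328183] 0.018374093988607797 24.46492128772661 [ 0.53323095  0.44173182 -2.51888811]
[(array([234., 226., 396., 376.]), 0.92), (array([202., 309., 247., 369.]), 0.56)]
(array([0.42091059, 0.08887438]), array([-0.9, -0.8,  0.8,  2.1]))
delta [  7.28 -16.25   0.02] spin 0.001 rows 2.8
delta [ 17.93 -17.45   4.01] spin 0.001 rows 4.1
```

>>> arm_command(
  deltas="0 -1.5 0 0 1.5;1 -4.5 0 0 1.5;2 -8.5 0 0 1.5;3.5 -12.5 0 0 1.5;5.5 -15.5 0 0 1.5;8.5 -16.8 0 0 1.5;12 -17.3 0 0 1.5;15.5 -17.5 0 0 1.5;17.9 -17.5 0 0 1.5;17.9 -17.5 0 0 1.5",
)

```text
time_s: 60.88
position: [0.6275, 0.229, 0.1879]
eef_rot: [0.996, -0.087, -0.002, 0.001]
force: [-1.4, -0.4, -0.6]
width: 0.0185
finger_force: 24.5
```

>>> arm_command(
  deltas="0 0 2 0 1.5;0 0 5 0 1.5;0 0 7 0 1.5;0 0 7 0 1.5;0 0 7 0 1.5",
)

```text
time_s: 61.5
position: [0.6275, 0.2292, 0.1223]
eef_rot: [0.996, -0.086, 0.001, -0.0]
force: [0.1, -0.7, 0.3]
width: 0.0184
finger_force: 24.5
```

```bash
python3 - <<'E'
from fit import *
s=env.sense();print(s['position'],s['width'],s['finger_force'],s['force'])
go(.627,.228,.0762,-.174)
for n,k in(('side','d41.png'),('scene','s41.png')):
    c=cam(n);im=snap(n,k);print(n,[(np.round(q['box']),round(q['conf'],2)) for q in env.find_in(n,'lid')[:3]],[np.round(q['box']) for q in env.find_in(n,'crock')[:1]])
    q=proj(c,cyl(.034,.008,s['position'][2]+.0088)+[s['position'][0],s['position'][1],0]);print(np.r_[q.min(0),q.max(0)].round())
E
```

```text
[0.62749528 0.22922061 0.12231319] 0.018411989272856175 24.52576685260283 [ 0.07698739 -0.67935865  0.27244171]
delta [-0.04  0.13  4.61] spin 0.002 rows 0.7
side [(array([374., 153., 403., 177.]), 0.71), (array([228., 242., 260., 272.]), 0.71)] [array([372., 176., 400., 213.])]
[372. 152. 405. 176.]
scene [(array([287., 254., 320., 273.]), 0.56), (array([365., 240., 389., 261.]), 0.54)] [array([292., 277., 313., 312.])]
[287. 253. 317. 273.]
```

>>> arm_command(
  deltas="0 0.1 2 0 1.5;0 0.1 3.5 0 1.5;0 0.1 4.2 0 1.5;0 0.1 4.5 0 1.5;0 0.1 4.5 0 1.5",
)

```text
time_s: 62.42
position: [0.6271, 0.2281, 0.0762]
eef_rot: [0.996, -0.086, 0.0, 0.0]
force: [-0.4, 0.8, -0.7]
width: 0.0187
finger_force: 24.5
```

>>> arm_command(
  deltas="0 0 0.1 0 1.5;0 0 0.2 0 1.5;0 0 0.2 0 1.5",
)

```text
time_s: 62.8
position: [0.6271, 0.2281, 0.0743]
eef_rot: [0.996, -0.086, 0.0, -0.0]
force: [0.5, 0.3, -0.5]
width: 0.019
finger_force: 24.6
```

>>> arm_command(
  deltas="0 0 0.06 0 1.5;0 0 0.12 0 1.5;0 0 0.12 0 1.5",
)

```text
time_s: 63.18
position: [0.6274, 0.2281, 0.0742]
eef_rot: [0.996, -0.086, 0.001, -0.0]
force: [-1.8, 0.0, 4.9]
width: 0.0187
finger_force: 25.0
```

Contact. Release gently and rise.

>>> arm_command(
  deltas="0 0 -0.05 0 2.2;0 0 -0.05 0 2.8;0 0 -0.05 0 3.6;0 0 -0.05 0 3.6;0 0 -2 0 3.6;0 0 -6 0 3.6;0 0 -11 0 3.6;-4 0 -15 0 3.6;-7 0 -15 0 3.6;-7 0 -15 0 3.6",
)

```text
time_s: 64.42
position: [0.5573, 0.2407, 0.2263]
eef_rot: [0.996, -0.085, 0.002, -0.002]
force: [0.1, 0.7, 0.6]
width: 0.0359
finger_force: 0.0
```

>>> arm_command(
  deltas="0 0 0 0 3.6;0 0 0 0 3.6",
)

```text
time_s: 64.68
position: [0.5585, 0.2398, 0.2225]
eef_rot: [0.996, -0.087, -0.0, 0.0]
force: [0.5, -0.2, 0.6]
width: 0.0358
finger_force: 0.0
```

```bash
python3 - <<'E'
from lid import *
s=env.sense();print(s['position'],s['time_s'],s['force'])
c=cam('wrist');im=snap('wrist','w50.png');r=env.find_in('wrist','lid');print([(np.round(q['box']),round(q['conf'],2)) for q in r[:2]])
hs=cv2.cvtColor(im,cv2.COLOR_RGB2HSV);b=r[0]['box'] if r else None
if b: print(fit(L+[0,0,.083],[(c,b)],[.627,.228]), 'z .01 lower',fit(L+[0,0,.018],[(c,b)],[.627,.228])[1])
for n in('side','scene'):
    k=cam(n);snap(n,n+'50.png')
    for o,P in(('lid',L+[.6275,.2285,.083]),('crock',cyl(.028,.065,.018)+[.6275,.2285,0]),('carafe',None),('spoon_rest',None),('red_tin',None),('yellow_tin',None)):
        e='' if P is None else np.r_[proj(k,P).min(0),proj(k,P).max(0)].round()
        print(n,o,[np.round(q['box']) for q in env.find_in(n,o)[:2]],'exp',e)
E
```

```text
[0.55847596 0.23975755 0.22247512] 64.675 [ 0.49401719 -0.22543421  0.5949706 ]
[(array([268.,  67., 365., 169.]), 0.58), (array([368., 399., 381., 428.]), 0.51)]
(array([0.62655647, 0.22843851]), array([ 0.5,  0.9, -0.5, -1.3])) z .01 lower [  9.    1.6  -8.8 -17.4]
side lid [array([370., 169., 399., 194.]), array([228., 245., 257., 270.])] exp [371. 167. 403. 193.]
side crock [array([372., 191., 397., 213.])] exp [372. 174. 400. 213.]
side carafe [array([377., 173., 425., 261.]), array([342., 156., 387., 178.])] exp 
side spoon_rest [array([345., 152., 388., 176.])] exp 
side red_tin [array([482., 341., 518., 383.])] exp 
side yellow_tin [array([454., 342., 493., 387.]), array([300., 431., 329., 477.])] exp 
scene lid [array([287., 269., 318., 289.]), array([367., 235., 388., 260.])] exp [287. 267. 317. 290.]
scene crock [array([292., 288., 313., 311.])] exp [290. 275. 315. 312.]
scene carafe [array([256., 206., 290., 290.]), array([187., 208., 212., 235.])] exp 
scene spoon_rest [array([318., 316., 365., 343.])] exp 
scene red_tin [array([173., 214., 200., 243.])] exp 
scene yellow_tin [array([188., 208., 211., 233.]), array([264., 183., 279., 204.])] exp
```

```bash
python3 -c "
from workcell import env
print(env.sign_off())"
```

```text
the job is handed in; nothing more can be done
None
```

The job is handed in with every piece placed; `sign_off()` returned no verdict, so I don't know how it was judged. The red tin is against the back stop with the yellow tin against it. The crock is about 1 mm off the cork spot's centre with the lid centred, knob up, and the carafe and spoon rest look unmoved. The crock slipped from the first grip and tipped onto the counter, and I stood it up again before placing it.

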